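# Set a watch movement under the microscope and turn its light up to 6

## Robot

A 7-joint arm with a two-finger parallel gripper is mounted at the origin on the work surface. World frame = base frame: x ahead of the robot, y to its left, z up, the work surface at z = 0. Lengths are in m, angles in rad, forces in N, time in s.
With the tool pointing down it reaches from about 0.425 to 1.025 m from the base axis. Payload 9.4 kg.
Tool frame: the origin (TCP) lies between the finger pads; the fingertips stand 11 mm ahead of it and the grasp point (between the pads) lies 8 mm behind it; x points along the fingers, y is the direction in which the jaws open and shut, and the axes are right-handed (so a half turn about x gives the same grasp; the last joint's range is limited). The gripper opens to 93 mm and grips with 3 to 60 N. Pads are 15 mm wide; open, the fingers measure 128 mm over their backs; the gripper's body (75 mm by 188 mm) begins 65 mm behind the grasp point.
Start: joints at [1.101, 0.599, -0.003, 1.599, 0.002, 0.943, -0.08], TCP at [0.278, -0.67, 0.23] pointing down, gripper open.
Joint ranges: [-2.57, 2.57], [-0.35, 1.97], [-1.29, 1.29], [0.11, 2.56], [-1.05, 4.19], [0.11, 1.86], [-2.63, 2.63]. Speed limits (rad/s): [2.22, 2.22, 3.01, 3.01, 3.14, 3.14, 3.14].

## Interface

Orientations are given as a rotation vector (axis times angle).
In Python, from station import robot gives the robot as it stands. The module is installed in compiled form; this text tells all that it offers.
- The arm moves only by the tool apply_moves, never from a script. Its argument "steps" is text: rows parted by semicolons, each of 7 numbers parted by spaces: the turn, a rotation vector about the tool's x, y, z in units of 6 degrees (1.0 is 6 degrees), then the shift along the tool's x, y, z in units of 25 mm (1.0 is 25 mm), then the finger opening in mm, from 0 to 93. A call has 1 to 10 rows; each row shifts and turns the commanded pose from where the row before left it, along the tool's axes as they then stand; what a row does not reach is not made up. A row lasts 1/12 s, in which the tool goes at most 41.7 mm and 7.16 degrees, less where a joint would pass 70% of its speed; a pose out of reach is approached as far as the arm can. A call is refused whole if a number of a shift passes 1 or a number of a turn 1, either way. A call with a gripper value outside its range is refused whole. The fingers move at their own pace and stop on an object; "newtons" is the grip in N (left out, the last holds). Time passes only in rows, so rows that do not move let the fingers close. It gives the time, the measured TCP pose, the force and the opening at its end, in the units of the state.
- robot.get_state(): the state, without advancing time (a new reading comes with each control period).
- robot.camera(name): name is "scene" or "side" or "wrist"; returns a dict with "color" (400x640x3 uint8, blue, green, red), "fx", "fy", "cx", "cy" (pixels), "D" ([k1, k2, p1, p2, k3] as OpenCV has them; the pictures are not rectified), "xyz" and "rotation" of the camera in the world. Camera axes: x right, y down, z forward; pixel columns grow to the right and rows downward; lengths in m; the calibration is good to about 2 mm. A picture is of the moment at which its call begins. There is no depth.
- robot.job_done(): hands the job in, once; it reports no verdict.
The state is a dict: "clock": time; "joints": joint angles; "dq": joint speeds; "joint_torque": joint torques, N m; "ee_pos": TCP position; "ee_rot": TCP orientation; "wrist_force": force on the tool from outside, world axes, zero at the start; "wrist_torque": the same for the moment, N m; "gripper_width": finger opening in m.
Only numpy, scipy, OpenCV 4.12 (cv2) and the standard library are available. Lean on these libraries where they do the work, as an engineer would, in place of code of your own. Each camera call takes 0.05 s, during which the arm holds its last target.

## Task

Stand the watch movement, in its round holder, upright on the lit stage of the microscope, centred under the lens, setting it down gently and never tipping it over. Roll the light wheel on the microscope's base up, ridge by ridge, until it rests on 6. Do not bump the microscope head and leave the loupe, the pot and the screwdriver where they are.

Things in the scene. Friction and masses are not known exactly. Their poses are not given: they have to be found in the camera images.
- stage (a point): Centre of the round grey stage glass (95 mm across), on the flat top of the microscope's fixed white base, 48 mm above the bench. z up. The base is 230 mm (x) by 280 mm (y, from -105 to +175 mm of this point). The column, a 32 mm pole, stands 140 mm off along +y; the eyepieces lean out to -y. -x of this frame faces the robot and its right. The lens hangs straight above.
- lens (a point): Centre of the underside of the lens (black, 66 mm across), 135 mm straight above the stage centre; wider parts (up to 110 mm) above it. No tool can come straight down onto the stage: it must lean about 35 to 45 degrees, its body towards -x of the stage's frame, also when it picks the holder up, so that the holder stays upright.
- scope_head: The microscope's fixed head: lens, ring, arm to the column, focus knobs and eyepieces, all 135 mm or more above the stage. Axes as the stage's, origin at bench height under the stage centre. Not to be bumped.
- wheel_axis (a point): Centre of the light wheel, on its axle (along y; axes as the stage's), 32 mm above the bench, 16 mm below the base's top, 83 mm from the stage centre along its -x. Black wheel 24 mm wide: lands at radius 23 mm, ten ridges across its width, 4 mm thick, to radius 31 mm, 36 degrees apart. Its top stands out of the base. At rest the set digit is on top, the ridges beside it 18 degrees either way.
- wheel (a joint): Turn of the light wheel, rad: digit n (white, on the lands; the one on top between the white marks is set) is at 0.6283 n, so 6 is 3.770. Stops just below 0 and just above 9. A sprung detent holds each digit, about 3 N at a ridge overcomes it and past half a step it clicks on by itself. Counts up as the wheel's top moves to -x of the stage's frame. Starts on a digit from 0 to 4.
- holder_center (a point): The movement in its holder, loose on the bench: an upright round aluminium holder 46 mm across and 16 mm high with the brass watch movement (35 mm across) on top, 22 mm high in all, about 90 g. The point is on its axis, 10 mm above its underside; z is up when upright.
- holder: The same loose holder with its movement; origin at the centre of its underside.
- loupe: Bystander: black conical eye loupe, 40 mm across at the top, 27 mm high, standing on the bench; origin at the centre of its underside.
- pot: Bystander: round brass pot with a lid knob, 44 mm across, 31 mm high; origin at the centre of its underside.
- driver: Bystander: a small screwdriver 120 mm long lying on the bench along its x.
Things that resemble listed ones, but are neither listed nor needed, are in the scene too. Of the things that look like the holder, take the one that is nearest to the robot's base at the start.

How it is judged:
At the end, for the whole second after the job is handed in: The holder stands upright (within 6 degrees) and still on the stage, its centre within 10 mm of the stage centre; the light wheel rests on 6 (within 0.15 rad) (horizontal distance between holder and stage below 0.01 m and z of holder in the frame of stage between -0.004 and 0.004 m and angle between holder's own z axis and vertical below 0.1 rad and linear speed of holder below 0.02 m/s and value of joint wheel between 3.62 and 3.92 rad and velocity of joint wheel between -0.2 and 0.2 rad/s); the robot touches nothing.
It fails at once if the microscope head is bumped (over 4 N by the robot or the holder) (contact force between any of the arm, the fingers, holder and scope_head above 4 N).
It fails at once if the movement is dropped or thrown onto the stage (faster than 0.6 m/s within 60 mm of its centre) (distance between holder and stage below 0.06 m and linear speed of holder above 0.6 m/s).
It fails at once if the movement is tipped over (angle between holder's own z axis and vertical above 0.8 rad).
It fails at once if the loupe, pot or screwdriver is moved more than 20 mm (distance of any of loupe, pot, driver from where it was at the start of the episode above 0.02 m).
It also fails if it takes over 54 s, if anything falls off the work surface, if the arm or the gripper's body presses on something with over 40 N, if the wrist force passes 120 N, or if a joint passes its speed limit or range.

## Working session

There is one attempt and no reset: what is moved stays moved. The work goes in short steps, Python scripts to look and compute and a tool call to move; the robot and the scene stay as the last step left them, time stands still between calls to the robot, and variables do not carry over. Pictures are saved under pics/ and viewed, and the job is handed in when it is done.

Besides the shell and the picture viewer there is one more tool, called after "Call:" in YAML: its name, and indented under it one key for each argument. apply_moves: Moves the arm, as the interface text tells. Its arguments: {"type":"object","properties":{"steps":{"type":"string"},"newtons":{"type":"number"}},"required":["steps"]}

```bash
mkdir -p pics
python3 - <<'E'
from station import robot
import cv2
s=robot.get_state();print({k:s[k] for k in('clock','ee_pos','ee_rot','gripper_width','wrist_force')})
for n in("scene","side","wrist"):
    c=robot.camera(n);cv2.imwrite(f"pics/{n}0.png",c["color"]);print(n,c["xyz"],c["rotation"],c["fx"],c["fy"],c["cx"],c["cy"],c["D"])
E
```

```text
{'clock': 0.0, 'ee_pos': array([ 0.27731593, -0.66933898,  0.22873775]), 'ee_rot': array([ 2.00601512,  0.40088706, -2.00695481]), 'gripper_width': 0.09310663545608326, 'wrist_force': array([-1.38150967, -0.43890063, -0.33440772])}
scene [1.08118673 0.21589887 0.9558584 ] [-1.20635645 -2.45618304  0.82802858] 464.3258473512491 464.3258473512491 321.88880584118516 196.97718820778633 [-0.02908711  0.          0.          0.          0.        ]
side [ 0.49810345 -0.80811015  0.78362559] [-2.38723681  0.18059114 -0.06501398] 407.1944929425248 407.1944929425248 326.2721004140349 200.62654882415708 [0.01321546 0.         0.         0.         0.        ]
wrist [ 0.35240237 -0.63885882  0.38463581] [ 2.40096899 -1.60402851 -0.2389144 ] 323.04167811087933 323.04167811087933 324.84981434471865 193.7291455337609 [0.01727195 0.         0.         0.         0.        ]
```

View pics/scene0.png

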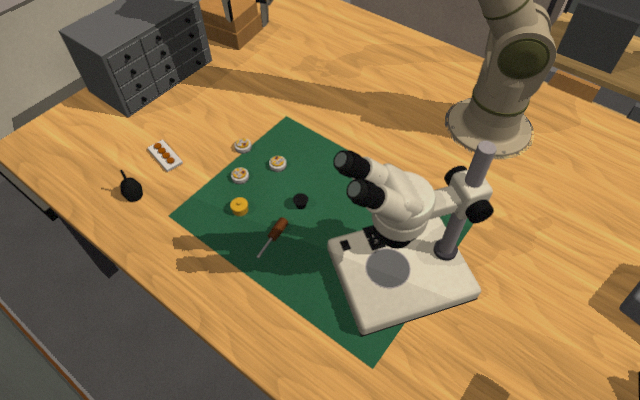

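View pics/side0.png

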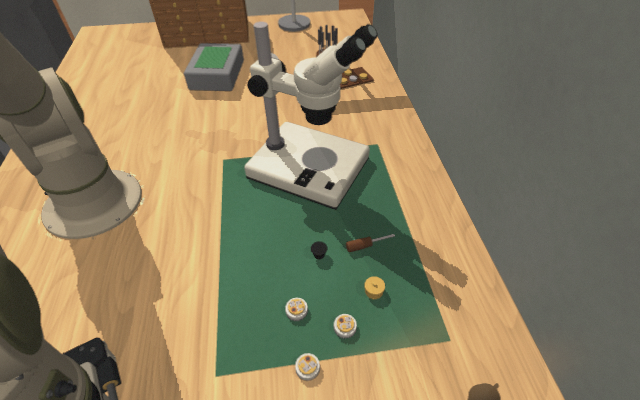

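View pics/wrist0.png

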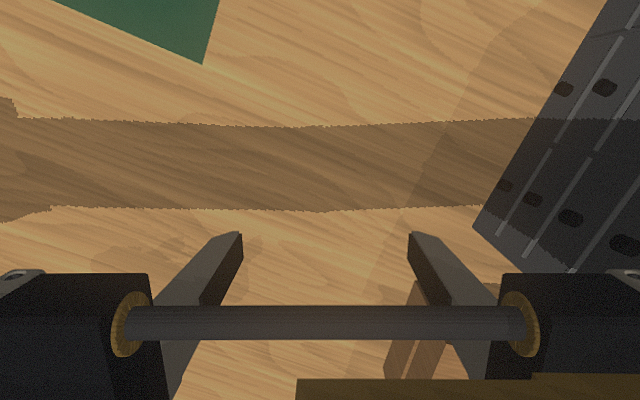

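The scene view shows three holder-like discs at about (242,146), (278,163) and (240,175). In the side view they are at (308,366), (297,309) and (345,325). The stage is at (388,268) in scene and (320,158) in side.

```bash
cat > h.py <<'E'
import numpy as np, cv2
from scipy.spatial.transform import Rotation as R
def K(c): return np.array([[c["fx"],0,c["cx"]],[0,c["fy"],c["cy"]],[0,0,1]])
def ray(c,uv):
    p=cv2.undistortPoints(np.array([[uv]],float),K(c),np.array(c["D"]))[0,0]
    d=R.from_rotvec(c["rotation"]).apply([p[0],p[1],1]);return np.array(c["xyz"]),d/np.linalg.norm(d)
def onz(c,uv,z):
    o,d=ray(c,uv);return o+d*(z-o[2])/d[2]
def tri(rs):
    A=np.zeros((3,3));b=np.zeros(3)
    for o,d in rs:
        P=np.eye(3)-np.outer(d,d);A+=P;b+=P@o
    x=np.linalg.solve(A,b);return x,[np.linalg.norm((np.eye(3)-np.outer(d,d))@(x-o)) for o,d in rs]
def proj(c,p):
    Rm=R.from_rotvec(c["rotation"]).as_matrix();rv=cv2.Rodrigues(Rm.T)[0];t=-Rm.T@np.array(c["xyz"])
    return cv2.projectPoints(np.array(p,float).reshape(-1,1,3),rv,t,K(c),np.array(c["D"]))[0][:,0]
E
python3 - <<'E'
from h import *
from station import robot
for n,bx in(("scene",[(225,130,300,190),(350,235,420,300)]),("side",[(280,290,365,385),(290,140,350,180)])):
    c=robot.camera(n);im=c["color"];hsv=cv2.cvtColor(im,cv2.COLOR_BGR2HSV)
    # crops enlarged
    for i,(a,b,x,y) in enumerate(bx): 
        cv2.imwrite(f"pics/{n}_c{i}.png",cv2.resize(im[b:y,a:x],None,fx=7,fy=7,interpolation=cv2.INTER_CUBIC))
    cv2.imwrite(f"pics/{n}_w.png",cv2.resize(im[225:340,320:420] if n=="scene" else im[120:210,240:375],None,fx=5.5,fy=5,interpolation=cv2.INTER_CUBIC))
    # stage
    a,b,x,y=bx[1];r=hsv[b:y,a:x]
    m=((r[...,1]<45)&(r[...,2]>70)&(r[...,2]<150)).astype(np.uint8)
    m=cv2.morphologyEx(m,cv2.MORPH_OPEN,np.ones((3,3)))
    for cc in cv2.findContours(m,0,2)[0]:
        if cv2.contourArea(cc)>150:
            e=cv2.fitEllipse(cv2.convexHull(cc));u=(e[0][0]+a,e[0][1]+b);print(n,"stage",u,e[1],onz(c,u,.048))
    a,b,x,y=bx[0];r=hsv[b:y,a:x]
    m=((r[...,0]>40)&(r[...,0]<90)&(r[...,1]>80)).astype(np.uint8)
    # holders : bright
    g=((r[...,1]<60)&(r[...,2]>120)).astype(np.uint8)
    g=cv2.morphologyEx(g,cv2.MORPH_CLOSE,np.ones((7,7)))
    for cc in cv2.findContours(g,0,2)[0]:
        if cv2.contourArea(cc)>60:
            e=cv2.minEnclosingCircle(cc);u=(e[0][0]+a,e[0][1]+b);p=onz(c,u,.011);print(n,"holder",u,e[1],p,np.hypot(*p[:2]))
E
```

```text
scene stage (387.2158889770508, 267.5624885559082) (38.549381256103516, 44.63022232055664) [0.60132486 0.02721887 0.048     ]
scene holder (239.5, 174.0) 8.732224464416504 [ 0.58554471 -0.44380929  0.011     ] 0.7347307623322522
scene holder (277.5, 162.5) 8.631438255310059 [ 0.4929857 -0.3904973  0.011    ] 0.62890622983846
scene holder (242.9375, 145.5) 8.078088760375977 [ 0.50419028 -0.50870698  0.011     ] 0.7162336361340446
side stage (319.2878189086914, 158.5834445953369) (23.324417114257812, 34.040626525878906) [0.60108671 0.02569195 0.048     ]
side holder (307.0957450866699, 366.13829803466797) 13.49819278717041 [ 0.50291924 -0.51180686  0.011     ] 0.7175472224515057
side holder (344.625, 324.375) 11.865227699279785 [ 0.5874892  -0.44051231  0.011     ] 0.7342987530218448
side holder (296.0, 307.5) 11.543496131896973 [ 0.49416054 -0.38852075  0.011     ] 0.6286040158227691
```

View pics/scene_w.png

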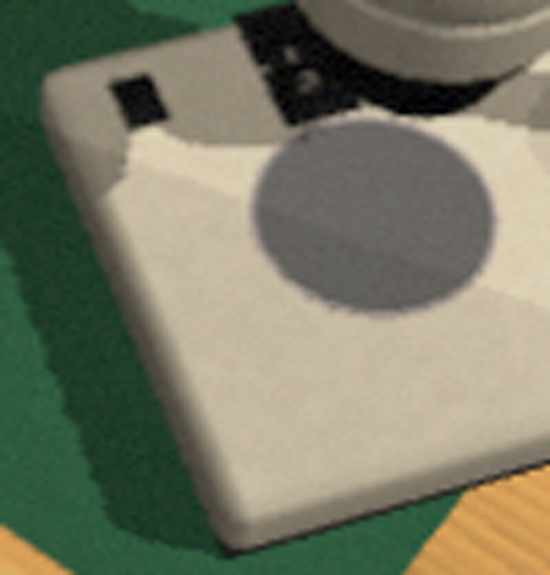

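View pics/side_w.png

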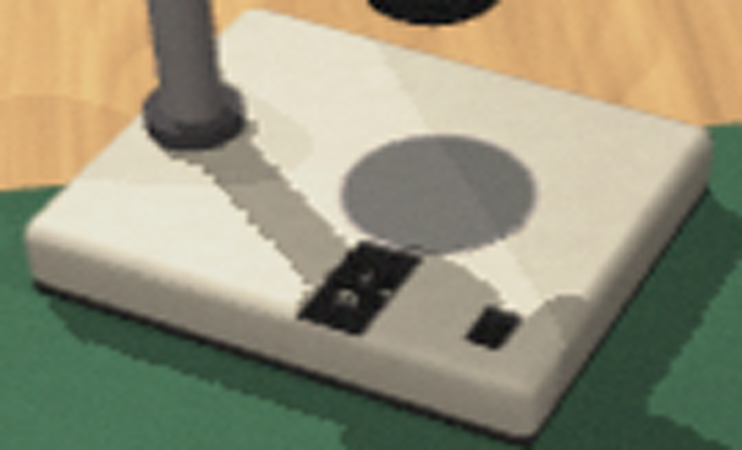

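View pics/side_c0.png

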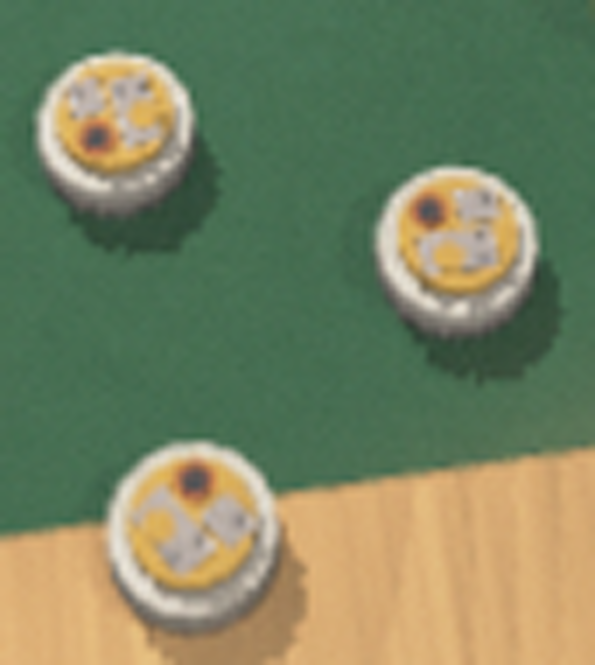

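The side crop shows the pole foot at about (275,146), the black wheel between the switch and the stage, and the digit. The stage is clear and unlit by anything else. Next I'll work out the base yaw from the pole foot and the corners.

Run:
```python
from h import *
from station import robot
c=robot.camera("side");f=lambda x,y:(x/5.5+240,y/5+120)
st=np.array([.6012,.0264,.048])
pole=onz(c,f(195,120),.056);print("pole",pole,np.linalg.norm((pole-st)[:2]))
for n,q in(("c1",(40,232)),("c2",(530,385)),("c3",(710,140)),("c4",(255,12)),("wheelc",(362,288)),("sw",(494,328))):
    p=onz(c,f(*q),.048);print(n,p)
a=onz(c,f(40,232),.048);b=onz(c,f(530,385),.048)
print("y ang edge12",np.degrees(np.arctan2(*(a-b)[[1,0]])),"len",np.linalg.norm(a-b))
d=(pole-st);print("y ang pole",np.degrees(np.arctan2(d[1],d[0])))
d=onz(c,f(710,140),.048)-b;print("x ang edge23",np.degrees(np.arctan2(d[1],d[0])),np.linalg.norm(d))
s=robot.camera("scene");g=lambda x,y:(x/5.5+320,y/5+225)
p1=onz(s,g(50,80),.048);p2=onz(s,g(235,530),.048);d=p2-p1;print("scene edge x",np.degrees(np.arctan2(d[1],d[0])),np.linalg.norm(d),p1,p2)
for th in np.radians([20,25,30]):
  print()
```

```text
pole [0.48707233 0.09653202 0.056     ] 0.1339538233367911
c1 [0.40629626 0.02394186 0.048     ]
c2 [ 0.62325316 -0.12362352  0.048     ]
c3 [0.74498069 0.04853584 0.048     ]
c4 [0.52593224 0.20317506 0.048     ]
wheelc [ 0.55618307 -0.04293548  0.048     ]
sw [ 0.61336687 -0.08156631  0.048     ]
y ang edge12 145.77803470520638 len 0.2623849072991262
y ang pole 148.42906859684635
x ang edge23 54.737278514850956 0.21084694161864306
scene edge x 54.87124599178129 0.22313477678769256 [ 0.62487361 -0.11570496  0.048     ] [0.75326888 0.06678829 0.048     ]
```

Stage at (0.601, 0.026), with stage +x at about 55° in the world frame. That puts the wheel axis at (0.554, -0.042), which agrees with the black patch seen at (0.556, -0.043). The target holder is at (0.4935, -0.3895), 0.629 m from the base, and the others are at 0.717 m or more. Now the tool orientations.

```bash
cat >> h.py <<'E'
TH=np.radians(55.0)
ex=np.array([np.cos(TH),np.sin(TH),0]);ey=np.array([-np.sin(TH),np.cos(TH),0]);ez=np.array([0,0,1.])
ST=np.array([.6012,.0264,.048]);WH=ST-.083*ex-.016*ez
def Rt(tilt,flip=1,az=0):
    t=np.radians(tilt);e=R.from_rotvec([0,0,np.radians(az)]).apply(ex)
    a=np.sin(t)*e-np.cos(t)*ez;y=flip*np.cross(ez,e);return R.from_matrix(np.array([a,y,np.cross(a,y)]).T)
def delta(s,p,Rg):
    R0=R.from_rotvec(s["ee_rot"]);rv=np.degrees((R0.inv()*Rg).as_rotvec())/6
    return rv,R0.inv().apply(np.array(p)-s["ee_pos"])/.025
E
python3 - <<'E'
from h import *
from station import robot
s=robot.get_state();R0=R.from_rotvec(s["ee_rot"]);print(R0.as_matrix().round(3))
c=robot.camera("wrist");print("cam in tool",R0.inv().apply(c["xyz"]-s["ee_pos"]),R0.inv().apply(R.from_rotvec(c["rotation"]).apply([0,0,1])))
for f in(1,-1):
    g=Rt(40,f);print(f,g.as_matrix().round(3).tolist(),delta(s,[.5,-.3,.3],g))
    g=Rt(20,f);print(f,delta(s,[.5,-.3,.3],g))
s0=robot.camera("side")
for n,q,z in(("loupe",(319,248),.025),("pot",(375,286),.03),("driver",(368,242),.008)):print(n,onz(s0,q,z))
E
```

```text
[[-0.     0.383 -0.924]
 [ 0.    -0.924 -0.383]
 [-1.    -0.     0.   ]]
cam in tool [-0.15582453  0.0002956  -0.08101521] [9.56971574e-01 5.78048779e-04 2.90181102e-01]
1 [[0.369, -0.819, 0.439], [0.527, 0.574, 0.628], [-0.766, 0.0, 0.643]] (array([23.30029391, -2.46650577, -8.48047952]), array([ -2.82212296, -10.25518269, -13.88392439]))
1 (array([24.26279519, -1.24169856, -4.27805846]), array([ -2.82212296, -10.25518269, -13.88392439]))
-1 [[0.369, 0.819, -0.439], [0.527, -0.574, -0.628], [-0.766, 0.0, -0.643]] (array([-5.19272213,  6.48402795, -1.88584765]), array([ -2.82212296, -10.25518269, -13.88392439]))
-1 (array([-5.36045203,  3.24306133, -0.94129256]), array([ -2.82212296, -10.25518269, -13.88392439]))
loupe [ 0.56114814 -0.25498178  0.025     ]
pot [ 0.66412869 -0.37444146  0.03      ]
driver [ 0.67993527 -0.24286197  0.008     ]
```

Call:
apply_moves:
  steps: "0 0 0 -0.3 -0.6 -0.9 93;0 0 0 -0.3 -0.6 -0.9 93;0 0 0 -0.3 -0.6 -0.9 93;0 0 0 -0.3 -0.6 -0.9 93;0 0 0 -0.3 -0.6 -0.9 70;0 0 0 -0.3 -0.6 -0.9 70;0 0 0 -0.3 -0.6 -0.9 70;0 0 0 -0.3 -0.6 -0.9 70;1 0 0 -0.3 -0.6 -0.9 70;1 0 0 0 0 0 70"

```text
clock: 1.28
ee_pos: [0.4174, -0.4629, 0.2988]
ee_rot: [2.129, 0.198, -2.12]
wrist_force: [1.1, 0.2, -0.4]
gripper_width: 0.0701
```

Run:
```python
from h import *
from station import robot
s=robot.get_state();print(s['clock'],s['joints'],s['ee_pos'],s['ee_rot'],s['gripper_width'])
print(delta(s,[.5,-.3,.3],Rt(40,1)))
```

```text
1.2833 [ 0.72869754  0.40627383  0.02722426  1.7682436  -0.0170452   0.96525841
 -0.62204616] [ 0.41737786 -0.46287393  0.298814  ] [ 2.12855881  0.19816239 -2.12049991] 0.07014679679694144
(array([21.4891025 , -3.20149795, -7.77348186]), array([-0.02873988, -5.79425029, -4.44916008]))
```

Call:
apply_moves:
  steps: "0 1 0 0 -0.5 0 70;0 1 0 0 -0.5 0 70;0 1 0 0 0 0 70"

```text
clock: 1.53
ee_pos: [0.4095, -0.4404, 0.298]
ee_rot: [2.449, 0.228, -1.771]
wrist_force: [-1.0, 0.3, 0.1]
gripper_width: 0.0698
```

```bash
cat > log.py <<'E'
from station import robot
import json
s=robot.get_state();open('log.txt','a').write(json.dumps([list(map(float,s[k])) for k in('joints','ee_pos','ee_rot')])+"\n");print(s['clock'],s['joints'],s['ee_pos'],s['ee_rot'],s['wrist_force'])
E
python3 log.py
```

```text
1.5333 [ 0.97299905  0.33738776 -0.12842304  1.93123243 -0.34536758  0.74046226
 -0.28839516] [ 0.40947647 -0.44041084  0.29795674] [ 2.44913927  0.22766984 -1.77131523] [-0.96720347  0.34511354  0.05701463]
```

Call:
apply_moves:
  steps: "0 0 -1 0 0 0 70;0 0 -1 -0.5 0 0 70;0 0 -1 -0.5 0 0 70"

```text
clock: 1.78
ee_pos: [0.4004, -0.4479, 0.322]
ee_rot: [-2.402, -0.616, 1.796]
wrist_force: [1.7, 0.4, -0.9]
gripper_width: 0.0704
```

```bash
python3 log.py
```

```text
1.7833 [ 1.06201254  0.45759556 -0.14522665  1.70242017 -0.3813989   1.17527171
 -0.22821439] [ 0.40037816 -0.44786392  0.3219582 ] [-2.40203961 -0.61554691  1.79619573] [ 1.74914248  0.39639463 -0.85561593]
```

Call:
apply_moves:
  steps: "0 1 -1 0 -0.5 -0.5 70;0 1 0 0 -0.5 -0.5 70;0 1 0 0 0 0 70"

```text
clock: 2.03
ee_pos: [0.4203, -0.4211, 0.3393]
ee_rot: [-2.53, -0.663, 1.362]
wrist_force: [0.3, 0.5, 1.0]
gripper_width: 0.0702
```

```bash
python3 log.py
cat > fk.py <<'E'
from h import *
import json
from scipy.optimize import least_squares
D=[json.loads(l) for l in open('log.txt')]
D+=[[[1.101,.599,-.003,1.599,.002,.943,-.08],[.27732,-.66934,.22874],[2.00601512,.40088706,-2.00695481]],
[[0.72869754,0.40627383,0.02722426,1.7682436,-0.0170452,0.96525841,-0.62204616],[0.41737786,-0.46287393,0.298814],[2.12855881,0.19816239,-2.12049991]]]
Rz=lambda q:R.from_euler('z',q);Ry=lambda q:R.from_euler('y',q)
def fk(q,sg,L):
    # sg signs of j1,j3,j5,j7 ; L: h,L1,e1,L2,e2,e3,L3 ,yaw0,tool yaw
    h,L1,e1,L2,e2,e3,L3,y0,ty=L
    T=Rz(sg[0]*q[0]+y0);p=np.array([0,0,h])
    T=T*Ry(q[1])*Rz(sg[1]*q[2]);p=p+T.apply([e1,0,L1])
    T=T*Ry(q[3])*Rz(sg[2]*q[4]);p=p+T.apply([e2,0,L2])
    T=T*Ry(q[5])
    p=p+T.apply([e3,0,L3]);T=T*Rz(sg[3]*q[6]+ty)
    # tool x = T z ; 
    M=T.as_matrix();tool=R.from_matrix(np.array([M[:,2],M[:,1],-M[:,0]]).T)
    return p,tool
E
python3 - <<'E'
from fk import *
import itertools
best=None
for sg in itertools.product([1,-1],repeat=4):
  for ty in(0,1.57,3.14,-1.57):
    def f(L):
        r=[]
        for q,p,rv in D:
            P,T=fk(q,sg,L);r+=list((P-p)*5)+list((T.inv()*R.from_rotvec(rv)).as_rotvec())
        return np.array(r)
    o=least_squares(f,[.35,.5,0,.5,0,0,.3,0,ty])
    if best is None or o.cost<best[0]:best=(o.cost,sg,o.x,f(o.x))
print(best[:3],np.abs(best[3]).max());json.dump([best[1],list(best[2])],open('fk.json','w'))
E
```

```text
2.0333 [ 1.21832527  0.47203784 -0.24400705  1.78289898 -0.67033644  1.1633933
 -0.02846632] [ 0.42030439 -0.42105563  0.33933264] [-2.53047868 -0.6625089   1.36176609] [0.2833866  0.50341989 1.00056836]
(np.float64(0.005426303772019092), (-1, -1, -1, -1), array([ 0.23765615,  0.67379127, -0.03127347,  0.42245257, -0.03259456,
       -0.00917969,  0.3583598 , -0.08066127,  1.49677686])) 0.057982497940746724
```

Run:
```python
from fk import *
sg=(-1,)*4
def f(x):
    r=[]
    L=np.r_[x[:9]];off=x[9:16]
    for q,p,rv in D:
        P,T=fk(np.array(q)+off,sg,L);r+=list((P-p)*5)+list((T.inv()*R.from_rotvec(rv)).as_rotvec())
    r+=list(x[9:16]*.01);return np.array(r)
x0=np.r_[json.load(open('fk.json'))[1],np.zeros(7)]
o=least_squares(f,x0);print(o.cost,o.x.round(3));print(np.array(o.fun[:-7]).reshape(-1,6).round(4))
```

```text
0.0017216048826469053 [ 0.292  0.652 -0.036  0.441 -0.013 -0.023  0.347 -0.155  1.552 -0.
  0.029 -0.11   0.013  0.07  -0.026  0.   ]
[[ 0.0214  0.0027  0.0055  0.0074  0.0171 -0.0048]
 [-0.0062 -0.0033 -0.0059 -0.0074  0.001  -0.0068]
 [ 0.0002 -0.0083  0.0015 -0.0027 -0.0037 -0.0161]
 [-0.0166 -0.0097  0.0125 -0.0029 -0.0097  0.0093]
 [ 0.0034  0.0281 -0.0136  0.0056  0.0165  0.0056]]
```

Run:
```python
from fk import *
sg=(-1,)*4
x=np.array([0.292,0.652,-0.036,0.441,-0.013,-0.023,0.347,-0.155,1.552,0,.029,-.11,.013,.07,-.026,0])
lo=np.array([-2.57,-.35,-1.29,.11,-1.05,.11,-2.63])+.05;hi=np.array([2.57,1.97,1.29,2.56,4.19,1.86,2.63])-.05
rng=np.random.default_rng(0)
q0=np.array([1.218,.472,-.244,1.783,-.67,1.163,-.028])
def ik(p,Rg,n=25):
    sols=[]
    for i in range(n):
        s=q0 if i==0 else rng.uniform(lo,hi)
        f=lambda q:np.r_[(fk(q+x[9:],sg,x[:9])[0]-p)*5,(fk(q+x[9:],sg,x[:9])[1].inv()*Rg).as_rotvec(),.001*(q-q0)]
        o=least_squares(f,np.clip(s,lo,hi),bounds=(lo,hi))
        if np.abs(o.fun[:6]).max()<.01 :sols.append(o.x)
    sols.sort(key=lambda q:np.abs(q-q0).max());return sols
for name,p,t in(("pick",[.4935,-.3895,.015],40),("stage",ST+[0,0,.015],40),("wheel",WH+.03*ez+.02*ex,20)):
  for fl in(1,-1):
    for az in(-30,0,30):
      S=ik(p,Rt(t,fl,az));print(name,fl,az,len(S),S[0].round(2) if S else None)
```

```text
pick 1 -30 8 [ 1.44  1.16 -0.82  2.09  1.12  0.18  1.94]
pick 1 0 16 [ 0.79  0.91  0.15  1.84 -1.    0.93 -2.  ]
pick 1 30 8 [ 0.61  0.99  0.34  1.61 -0.75  1.24 -1.83]
pick -1 -30 8 [ 1.43  1.15 -0.8   2.09  1.08  0.16 -1.17]
pick -1 0 10 [ 1.15  0.99 -0.45  1.86 -0.41  0.62  0.61]
pick -1 30 19 [ 1.03  1.04 -0.4   1.62 -0.15  1.02  0.75]
stage 1 -30 19 [ 0.73  1.29 -1.24  2.37  2.22  1.    0.18]
stage 1 0 16 [ 0.84  1.21 -1.07  2.19  1.73  0.41  1.15]
stage 1 30 13 [ 0.26  0.81 -0.1   1.99 -1.    0.71 -2.14]
stage -1 -30 9 [ 0.51  0.91 -0.67  2.34  2.79  0.61  2.58]
stage -1 0 14 [ 0.87  1.34 -1.24  2.19  1.68  0.62 -1.92]
stage -1 30 21 [ 0.57  0.92 -0.59  2.02 -0.41  0.46  0.44]
wheel 1 -30 17 [ 0.68  0.96 -0.97  2.25  1.68  0.67  0.49]
wheel 1 0 12 [ 0.66  0.88 -0.76  2.18  1.19  0.37  1.52]
wheel 1 30 18 [-0.08  0.7   0.31  2.07 -1.    0.64 -2.17]
wheel -1 -30 13 [ 0.75  1.15 -1.24  2.25  1.63  0.97 -2.58]
wheel -1 0 17 [ 0.24  0.68 -0.22  2.21 -0.95  0.16  0.4 ]
wheel -1 30 17 [ 0.36  0.73 -0.32  2.1  -0.23  0.39  0.24]
```

```bash
cat >> fk.py <<'E'
SG=(-1,)*4
X=np.array([0.292,0.652,-0.036,0.441,-0.013,-0.023,0.347,-0.155,1.552,0,.029,-.11,.013,.07,-.026,0])
LO=np.array([-2.57,-.35,-1.29,.11,-1.05,.11,-2.63]);HI=np.array([2.57,1.97,1.29,2.56,4.19,1.86,2.63])
def FK(q): return fk(np.array(q)+X[9:],SG,X[:9])
def solve(q,p,Rg,w=.02):
    q=np.clip(q,LO+.001,HI-.001)
    f=lambda v:np.r_[(FK(v)[0]-p)*5,(FK(v)[1].inv()*Rg).as_rotvec(),w*(v-q)]
    return least_squares(f,q,bounds=(LO,HI)).x
def sim(q,p1,R1,n=10,w=.02):
    p0,R0=FK(q);d=(R0.inv()*R1).as_rotvec()
    for i in range(1,n+1): q=solve(q,p0+(np.array(p1)-p0)*i/n,R0*R.from_rotvec(d*i/n),w)
    return q
E
python3 - <<'E'
from fk import *
seq=[D[3],D[4],D[0],D[1],D[2]]
for a,b in zip(seq,seq[1:]):
    q=sim(np.array(a[0]),b[1],R.from_rotvec(b[2]),5);print((q-np.array(a[0])).round(2),(np.array(b[0])-a[0]).round(2))
E
```

```text
[-0.36 -0.2   0.04  0.17 -0.04  0.01 -0.52] [-0.37 -0.19  0.03  0.17 -0.02  0.02 -0.54]
[ 0.28 -0.07 -0.18  0.17 -0.35 -0.23  0.36] [ 0.24 -0.07 -0.16  0.16 -0.33 -0.22  0.33]
[ 0.1   0.12 -0.03 -0.23 -0.03  0.44  0.06] [ 0.09  0.12 -0.02 -0.23 -0.04  0.43  0.06]
[ 0.16  0.02 -0.11  0.08 -0.28 -0.    0.2 ] [ 0.16  0.01 -0.1   0.08 -0.29 -0.01  0.2 ]
```

```bash
cat > plan.py <<'E'
from fk import *
q0=np.array([1.218,.472,-.244,1.783,-.67,1.163,-.028])
def err(q,p,Rg):
    P,T=FK(q);return np.linalg.norm(P-p)*1000+np.degrees((T.inv()*Rg).magnitude())
PK=np.array([.4935,-.3895,.015])
def chain(q,fl,v=0):
    mm=[];out=[]
    for n,p,Rg in(("preP",PK+[0,0,.15],Rt(40,fl)),("P",PK,Rt(40,fl)),("up",PK+[0,0,.15]-.05*ex,Rt(40,fl)),("preS",ST+[0,0,.06]-.16*ex,Rt(40,fl)),("S",ST+[0,0,.015],Rt(40,fl)),("bk",ST+[0,0,.06]-.16*ex,Rt(40,fl)),("W",WH+.03*ez+.02*ex,Rt(20,fl))):
        q=sim(q,p,Rg,10);e=err(q,p,Rg);m=min((q-LO).min(),(HI-q).min());out.append((n,round(e,1),round(m,2),q.round(2)));mm.append((e,m))
        if e>8:break
    return mm,out
if __name__=="__main__":
    for fl in(1,-1):
        mm,o=chain(q0,fl)
        for l in o:print(fl,l)
    rng=np.random.default_rng(1);best=[]
    import time;t=time.time()
    while time.time()-t<420:
        k=rng.integers(1,3);q=q0;wps=[]
        for _ in range(k):
            # tool x dir within 60deg of down, yaw random
            az=rng.uniform(-180,180);ti=rng.uniform(0,55);roll=rng.uniform(-180,180)
            T=Rt(0)*R.from_rotvec([np.radians(roll),0,0]);ax=R.from_euler('z',az,degrees=True).apply([1,0,0])
            T=R.from_rotvec(np.radians(ti)*ax)*T;p=np.array([rng.uniform(.4,.6),rng.uniform(-.4,-.2),.35])
            q=sim(q,p,T,12);wps.append((p.round(2),T.as_rotvec().round(3)))
            if err(q,p,T)>20:break
        else:
            mm,o=chain(q,1)
            if len(mm)==7:
                best.append((min(m for e,m in mm),wps,o))
                best.sort(key=lambda z:-z[0])
    print(len(best))
    for b in best[:2]:
        print(b[0],b[1]);[print(l) for l in b[2]]
E
python3 plan.py
```

```text
1 ('preP', np.float64(0.0), np.float64(0.13), array([ 0.72,  0.71,  0.28,  1.8 , -0.92,  1.15, -2.16]))
1 ('P', np.float64(0.0), np.float64(0.0), array([ 0.75,  0.92,  0.23,  1.83, -1.05,  0.97, -1.96]))
1 ('up', np.float64(0.0), np.float64(0.17), array([ 0.78,  0.73,  0.3 ,  1.76, -0.88,  1.2 , -2.14]))
1 ('preS', np.float64(0.1), np.float64(0.0), array([ 0.91,  0.77, -0.66,  2.28, -1.05,  0.23, -2.31]))
1 ('S', np.float64(11.2), np.float64(0.0), array([ 0.59,  0.89, -0.67,  2.17, -1.05,  0.11, -2.51]))
-1 ('preP', np.float64(0.0), np.float64(0.55), array([ 1.14,  0.75, -0.41,  1.82, -0.5 ,  0.87,  0.57]))
-1 ('P', np.float64(0.0), np.float64(0.53), array([ 1.12,  0.97, -0.39,  1.86, -0.49,  0.64,  0.68]))
-1 ('up', np.float64(0.0), np.float64(0.59), array([ 1.19,  0.77, -0.39,  1.77, -0.46,  0.93,  0.6 ]))
-1 ('preS', np.float64(0.0), np.float64(0.06), array([ 0.96,  0.81, -0.74,  2.3 , -0.84,  0.17,  0.62]))
-1 ('S', np.float64(11.2), np.float64(0.0), array([ 0.59,  0.89, -0.67,  2.17, -1.05,  0.11,  0.63]))
0
```

```bash
cat > plan2.py <<'E'
from plan import *
import time,sys,pickle
rng=np.random.default_rng(int(sys.argv[1]))
def follow(q,qg,n=24,mid=None):
    a=q.copy()
    for i in range(1,n+1):
        t=i/n
        qq=a+(qg-a)*t if mid is None else (1-t)**2*a+2*t*(1-t)*mid+t*t*qg
        p,T=FK(qq);q=solve(q,p,T)
        if err(q,p,T)>5 or p[2]<.15: return None
    return q
best=[];t=time.time();n=0;m1=0
while time.time()-t<500:
    fl=1 if rng.random()<.7 else -1
    p,T=(PK+[0,0,.15],Rt(40,fl))
    if rng.random()<.4:p=ST+[0,0,.12]-.2*ex
    qg=rng.uniform(LO,HI)
    qg=least_squares(lambda v:np.r_[(FK(v)[0]-p)*5,(FK(v)[1].inv()*T).as_rotvec(),.003*(v-qg)],np.clip(qg,LO+.1,HI-.1),bounds=(LO+.08,HI-.08)).x
    if err(qg,p,T)>5 or qg[4]<0.3:continue
    n+=1
    q=follow(q0,qg)
    if q is None:continue
    m1+=1
    mm,o=chain(q,fl)
    best.append((len(mm),min(m for e,m in mm[:6]),fl,qg,o));best.sort(key=lambda z:(-z[0],-z[1]))
print(n,m1,len(best))
for b in best[:2]:
    print(b[:4]);[print(l) for l in b[4]]
pickle.dump(best[:5],open(f'b{sys.argv[1]}.pkl','wb'))
E
nproc; for i in 1 2 3 4; do OMP_NUM_THREADS=1 python3 plan2.py $i > o$i.txt 2>&1 & done; wait; cat o?.txt
```

```text
4
266 57 57
(5, np.float64(5.551115123125783e-17), -1, array([ 1.48411119,  1.13391118, -1.20999998,  1.81995038,  0.45608071,
        0.90692677, -0.35746576]))
('preP', np.float64(0.0), np.float64(0.6), array([ 1.17,  0.76, -0.46,  1.82, -0.45,  0.85,  0.53]))
('P', np.float64(0.0), np.float64(0.52), array([ 1.15,  0.98, -0.43,  1.86, -0.43,  0.63,  0.63]))
('up', np.float64(0.0), np.float64(0.63), array([ 1.22,  0.78, -0.44,  1.78, -0.42,  0.92,  0.55]))
('preS', np.float64(0.0), np.float64(0.05), array([ 0.97,  0.82, -0.76,  2.3 , -0.76,  0.16,  0.55]))
('S', np.float64(11.2), np.float64(0.0), array([ 0.59,  0.89, -0.67,  2.17, -1.05,  0.11,  0.63]))
(5, np.float64(5.551115123125783e-17), -1, array([ 1.48411494,  1.1339099 , -1.21      ,  1.81995598,  0.45608617,
        0.9069172 , -0.35747198]))
('preP', np.float64(0.0), np.float64(0.6), array([ 1.17,  0.76, -0.46,  1.82, -0.45,  0.85,  0.53]))
('P', np.float64(0.0), np.float64(0.52), array([ 1.15,  0.98, -0.43,  1.86, -0.43,  0.63,  0.63]))
('up', np.float64(0.0), np.float64(0.63), array([ 1.22,  0.78, -0.44,  1.78, -0.42,  0.
[... 3449 characters left out ...]
0.59,  0.89, -0.67,  2.17, -1.05,  0.11,  0.63]))
(5, np.float64(5.551115123125783e-17), -1, array([ 1.4841172 ,  1.13390037, -1.21      ,  1.81997665,  0.45611447,
        0.9068906 , -0.3574936 ]))
('preP', np.float64(0.0), np.float64(0.6), array([ 1.17,  0.76, -0.46,  1.82, -0.45,  0.85,  0.53]))
('P', np.float64(0.0), np.float64(0.52), array([ 1.15,  0.98, -0.43,  1.86, -0.43,  0.63,  0.63]))
('up', np.float64(0.0), np.float64(0.63), array([ 1.22,  0.78, -0.44,  1.78, -0.42,  0.92,  0.55]))
('preS', np.float64(0.0), np.float64(0.05), array([ 0.97,  0.82, -0.76,  2.3 , -0.76,  0.16,  0.55]))
('S', np.float64(11.2), np.float64(0.0), array([ 0.59,  0.89, -0.67,  2.17, -1.05,  0.11,  0.63]))
```

Run:
```python
from plan import *
for fl in(-1,1):
  qp=sim(q0,PK+[0,0,.15],Rt(40,fl),12)
  for t in(35,40,45):
    for az in(0,8,15,25):
      T=Rt(t,fl,az);q=sim(qp,ST+[0,0,.12]-.16*ex,T,10);e1=err(q,ST+[0,0,.12]-.16*ex,T);q=sim(q,ST+[0,0,.015],T,8)
      print(fl,t,az,round(e1,1),round(err(q,ST+[0,0,.015],T),1),q.round(2))
```

```text
-1 35 0 0.0 8.3 [ 0.49  0.82 -0.57  2.17 -1.05  0.11  0.56]
-1 35 8 0.0 0.3 [ 0.51  0.84 -0.6   2.17 -0.99  0.11  0.64]
-1 35 15 0.0 0.0 [ 0.52  0.85 -0.57  2.14 -0.67  0.21  0.44]
-1 35 25 0.0 0.0 [ 0.49  0.85 -0.51  2.06 -0.52  0.37  0.44]
-1 40 0 0.0 11.2 [ 0.59  0.89 -0.67  2.17 -1.05  0.11  0.63]
-1 40 8 0.0 1.6 [ 0.6   0.91 -0.68  2.17 -1.05  0.11  0.75]
-1 40 15 0.0 0.0 [ 0.6   0.91 -0.65  2.14 -0.73  0.2   0.54]
-1 40 25 0.0 0.0 [ 0.56  0.9  -0.57  2.06 -0.57  0.39  0.53]
-1 45 0 0.0 13.5 [ 0.68  0.96 -0.75  2.17 -1.05  0.11  0.7 ]
-1 45 8 0.0 2.7 [ 0.69  0.98 -0.76  2.17 -1.05  0.11  0.81]
-1 45 15 0.0 0.0 [ 0.67  0.97 -0.71  2.14 -0.78  0.21  0.64]
-1 45 25 0.0 0.0 [ 0.62  0.95 -0.61  2.05 -0.61  0.42  0.6 ]
1 35 0 0.0 8.3 [ 0.49  0.82 -0.57  2.17 -1.05  0.11 -2.58]
1 35 8 0.0 0.0 [ 0.51  0.84 -0.59  2.17 -1.05  0.12 -2.45]
1 35 15 0.0 0.0 [ 0.4   0.79 -0.39  2.11 -1.05  0.32 -2.35]
1 35 25 0.0 0.0 [ 0.22  0.77 -0.09  2.03 -1.05  0.6  -2.2 ]
1 40 0 0.1 11.2 [ 0.59  0.89 -0.67  2.17 -1.05  0.11 -2.51]
1 40 8 0.0 1.6 [ 0.6   0.91 -0.68  2.17 -1.05  0.11 -2.39]
1 40 15 0.0 0.0 [ 0.51  0.86 -0.51  2.12 -1.05  0.3  -2.3 ]
1 40 25 0.0 0.0 [ 0.32  0.81 -0.18  2.03 -1.05  0.61 -2.16]
1 45 0 0.1 13.5 [ 0.68  0.96 -0.75  2.17 -1.05  0.11 -2.44]
1 45 8 0.0 2.7 [ 0.69  0.98 -0.76  2.17 -1.05  0.11 -2.33]
1 45 15 0.0 0.0 [ 0.61  0.92 -0.6   2.12 -1.05  0.29 -2.24]
1 45 25 0.0 0.0 [ 0.4   0.85 -0.26  2.02 -1.05  0.64 -2.12]
```

Run:
```python
from h import *
from station import robot
for n in("side","scene"):
    c=robot.camera(n);s=robot.get_state()
    T=R.from_rotvec(s["ee_rot"]);pt=lambda v:s["ee_pos"]+T.apply(v)
    u=proj(c,[s["ee_pos"],pt([-.156,0,-.081])]);print(n,u)
    im=c["color"].copy();x,y=u.mean(0).astype(int)
    a,b=max(0,x-100),max(0,y-100);cr=cv2.resize(im[b:b+180,a:a+200],None,fx=3.3,fy=3.3,interpolation=cv2.INTER_CUBIC);print(a,b)
    for q in u: cv2.circle(cr,tuple(int(v) for v in ((q-[a,b])*3.3)),4,(0,0,255),1)
    cv2.imwrite(f"pics/{n}1.png",cr)
```

```text
side [[229.68205499 225.15494392]
 [192.47243998 178.28361983]]
111 101
scene [[278.58935209  40.21926848]
 [249.31840654 -41.03098368]]
163 0
```

View pics/side1.png

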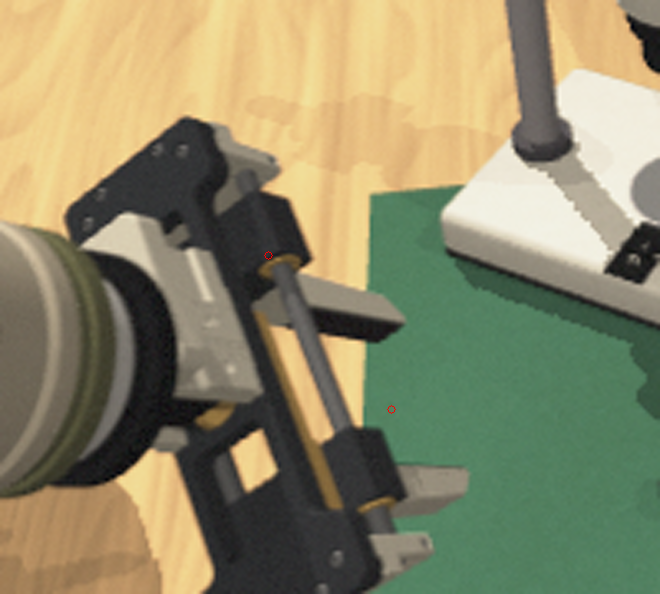

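View pics/scene1.png

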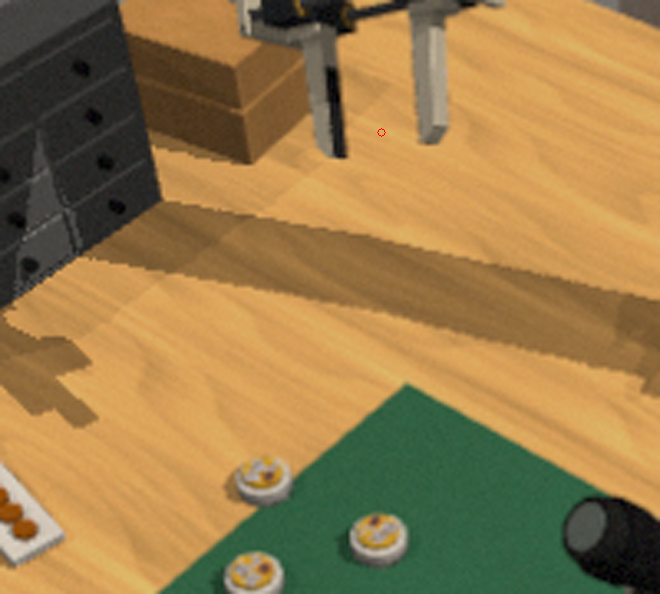

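No camera housing is visible at the wrist-camera point, so the tool can lean with either side up. A reachability check of the fitted kinematics favours a 45° lean, 16° off stage −x, with the camera side up. I'll rotate to that first.

```bash
cat > d.py <<'E'
import sys
from h import *
from station import robot
s=robot.get_state()
def go(p,t,az,n=1):
    rv,dv=delta(s,p,Rt(t,-1,az));print("rot",(rv/n).round(3),"shift",(dv/n).round(3),"|rot|deg",np.linalg.norm(rv)*6,"dist",(np.linalg.norm(dv)*25).round(1))
E
python3 - <<'E'
from d import *
go([.4935,-.3895,.135],45,16)
E
```

```text
rot [-8.825 -0.403 -3.138] shift [8.12  2.715 1.759] |rot|deg 56.249640460152364 dist 218.5
```

Call:
apply_moves:
  steps: "-0.98 -0.045 -0.35 0 0 0 70;-0.98 -0.045 -0.35 0 0 0 70;-0.98 -0.045 -0.35 0 0 0 70;-0.98 -0.045 -0.35 0 0 0 70;-0.98 -0.045 -0.35 0 0 0 70;-0.98 -0.045 -0.35 0 0 0 70;-0.98 -0.045 -0.35 0 0 0 70;-0.98 -0.045 -0.35 0 0 0 70;-0.98 -0.045 -0.35 0 0 0 70"

```text
clock: 2.88
ee_pos: [0.4179, -0.4222, 0.3374]
ee_rot: [2.062, 1.491, -0.86]
wrist_force: [0.1, -0.0, 0.4]
gripper_width: 0.0701
```

```bash
python3 log.py
python3 - <<'E'
from d import *
go([.4935,-.3895,.135],45,16)
E
```

```text
2.8833 [ 1.26868865  0.62858211 -0.45113775  1.55709598 -0.40181216  1.444507
  0.66210052] [ 0.41787153 -0.42224328  0.33741783] [ 2.06217878  1.49058832 -0.86009498] [ 0.05008041 -0.02948482  0.41220626]
rot [0.091 0.051 0.082] shift [7.298 2.458 4.138] |rot|deg 0.7952711672923636 dist 218.6
```

Call:
apply_moves:
  steps: "0 0 0 0.81 0.27 0.46 70;0 0 0 0.81 0.27 0.46 70;0 0 0 0.81 0.27 0.46 70;0 0 0 0.81 0.27 0.46 70;0 0 0 0.81 0.27 0.46 70;0 0 0 0.81 0.27 0.46 70;0 0 0 0.81 0.27 0.46 70;0 0 0 0.81 0.27 0.46 70;0.1 0.05 0.08 0.81 0.27 0.46 70;0 0 0 0 0 0 70"

```text
clock: 3.72
ee_pos: [0.4936, -0.3866, 0.1317]
ee_rot: [2.084, 1.486, -0.863]
wrist_force: [-0.4, 0.1, -0.0]
gripper_width: 0.0696
```

```bash
python3 log.py
python3 - <<'E'
from d import *
go([.4935,-.3895,.015],45,16)
for n in("wrist","side"):
    c=robot.camera(n);cv2.imwrite(f"pics/{n}2.png",c["color"]);print(proj(c,[[.4935,-.3895,.011],[.4935,-.3895,.022]]))
E
```

```text
3.7167 [ 1.1540338   0.86726712 -0.44803057  1.66800642 -0.40490564  1.08221084
  0.71787866] [ 0.4936111  -0.38658851  0.13174105] [ 2.08430148  1.48573959 -0.86323658] [-0.35092474  0.09932374 -0.04947512]
rot [-0.06  -0.041  0.019] shift [3.208 0.062 3.394] |rot|deg 0.45269048151476854 dist 116.8
[[326.34633001 301.50584165]
 [326.32121571 299.07725172]]
[[295.72978723 307.96887175]
 [295.41493599 305.36029772]]
```

View pics/wrist2.png

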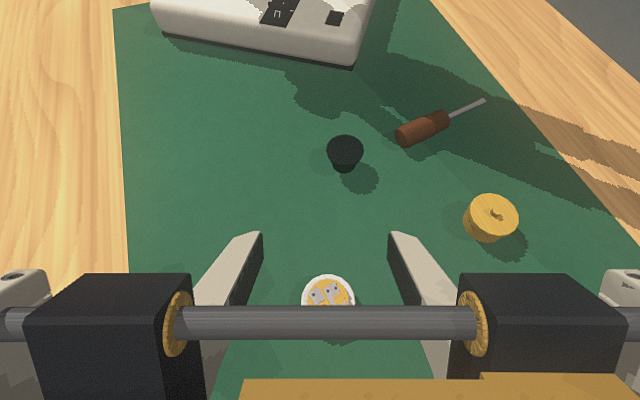

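View pics/side2.png

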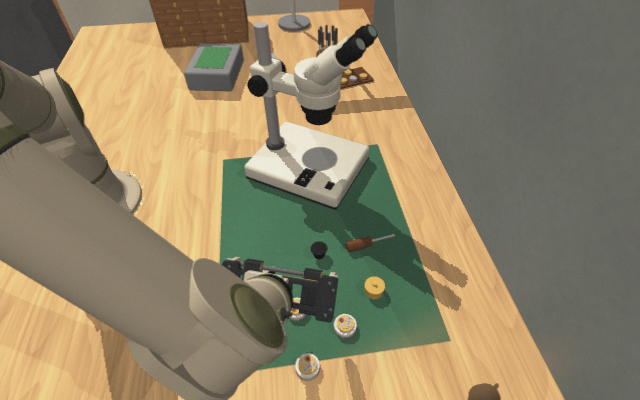

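The wrist view shows the target holder centred between the fingers at (328,293). I'll go down.

Call:
apply_moves:
  steps: "0 0 0 0.5 0.01 0.53 70;0 0 0 0.5 0.01 0.53 70;0 0 0 0.5 0.01 0.53 70;0 0 0 0.5 0.01 0.53 70;0 0 0 0.5 0.01 0.53 70;0 0 0 0.4 0.01 0.42 70;0 0 0 0.15 0 0.16 70;0 0 0 0 0 0 70"

```text
clock: 4.48
ee_pos: [0.4929, -0.3913, 0.0224]
ee_rot: [2.088, 1.481, -0.861]
wrist_force: [-0.6, -0.0, 0.5]
gripper_width: 0.0698
```

```bash
python3 log.py
python3 - <<'E'
from d import *
go([.4935,-.3895,.015],45,16)
for n in("wrist",):
    c=robot.camera(n);cv2.imwrite(f"pics/{n}3.png",c["color"])
E
```

```text
4.4833 [ 1.15046613  1.01381862 -0.43243709  1.67191986 -0.38588833  0.95531056
  0.79035639] [ 0.4929496  -0.39128     0.02242991] [ 2.08832859  1.4807119  -0.86069078] [-0.63881557 -0.02310427  0.5390301 ]
rot [-0.065 -0.053 -0.027] shift [ 0.262 -0.002  0.159] |rot|deg 0.5294819900688932 dist 7.7
```

View pics/wrist3.png

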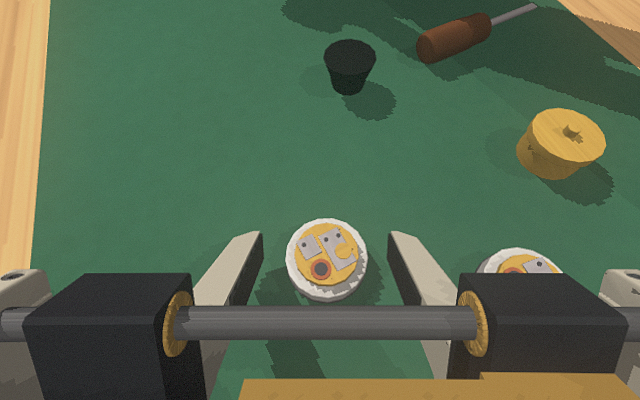

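Run:
```python
from d import *
c=robot.camera("wrist");hsv=cv2.cvtColor(c["color"],cv2.COLOR_BGR2HSV)
m=np.zeros((400,640),np.uint8);r=hsv[210:306,275:380];m[210:306,275:380]=((r[...,2]>90)&~((r[...,0]>45)&(r[...,0]<95)&(r[...,1]>50)))*255
cc=max(cv2.findContours(m,0,2)[0],key=cv2.contourArea);x,y,w,h=cv2.boundingRect(cc);print(x,y,w,h)
print("rim top L/R at z16:",onz(c,(x,y+h*.47),.016),onz(c,(x+w,y+h*.47),.016),"top far",onz(c,(x+w/2,y),.016))
L=onz(c,(x,y+h*.47),.016);Rr=onz(c,(x+w,y+h*.47),.016);print("diam",np.linalg.norm(L-Rr),"c",(L+Rr)/2)
e=R.from_rotvec([0,0,np.radians(16)]).apply(ex);print("centre from far rim",onz(c,(x+w/2,y),.016)-.023*e, "e",e)
```

```text
284 219 83 84
rim top L/R at z16: [ 0.47245514 -0.38375954  0.016     ] [ 0.51591762 -0.39908321  0.016     ] top far [ 0.50214817 -0.36889102  0.016     ]
diam 0.04608472986971291 c [ 0.49418638 -0.39142137  0.016     ]
centre from far rim [ 0.49466011 -0.39063795  0.016     ] e [0.32556815 0.94551858 0.        ]
```

Call:
apply_moves:
  steps: "0 0 0 0.14 0.02 0.09 70;0 0 0 0.14 0.02 0.09 70;0 0 0 0 0 0 70"

```text
clock: 4.83
ee_pos: [0.4953, -0.3903, 0.0162]
ee_rot: [2.086, 1.478, -0.86]
wrist_force: [-0.3, 1.0, -1.2]
gripper_width: 0.0699
```

```bash
python3 log.py
python3 - <<'E'
from d import *
go([.4943,-.3907,.0148],45,16)
E
```

```text
4.8333 [ 1.14728118  1.02184028 -0.43277283  1.67165248 -0.38569612  0.94449621
  0.79365971] [ 0.49528309 -0.3903136   0.0162346 ] [ 2.0863055   1.4781809  -0.85998739] [-0.33400943  1.01872404 -1.18516816]
rot [-0.045 -0.034 -0.042] shift [ 0.021 -0.032  0.06 ] |rot|deg 0.42395740452543623 dist 1.8
```

Close with a moderate grip.

Call:
apply_moves:
  steps: "0 0 0 0.02 -0.03 0.04 40;0 0 0 0 0 0 30;0 0 0 0 0 0 30;0 0 0 0 0 0 30;0 0 0 0 0 0 30;0 0 0 0 0 0 30"
  newtons: 20

```text
clock: 5.33
ee_pos: [0.4943, -0.3907, 0.0154]
ee_rot: [2.087, 1.478, -0.86]
wrist_force: [-0.2, 0.2, 0.9]
gripper_width: 0.0455
```

Call:
apply_moves:
  steps: "0 0 0 -0.2 0 -0.2 30;0 0 0 -0.4 0 -0.4 30;0 0 0 -0.5 0 -0.5 30;0 0 0 0 0 0 30"

```text
clock: 5.67
ee_pos: [0.4958, -0.3916, 0.0586]
ee_rot: [2.085, 1.474, -0.858]
wrist_force: [1.9, -1.0, -0.1]
gripper_width: 0.0457
```

```bash
python3 log.py
python3 - <<'E'
from d import *
for n in("wrist","side"):
    c=robot.camera(n);cv2.imwrite(f"pics/{n}4.png",c["color"])
E
```

```text
5.6667 [ 1.15160674  0.9640835  -0.43915025  1.67265147 -0.39339624  0.98960068
  0.77056943] [ 0.49578371 -0.391595    0.05862141] [ 2.0850697   1.47433615 -0.85777722] [ 1.85500155 -0.95521028 -0.14523153]
```

View pics/wrist4.png

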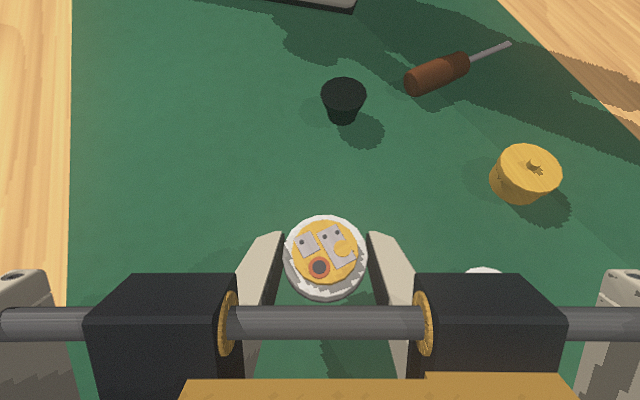

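Held upright. I'll carry it to a point just outside the base.

Run:
```python
from d import *
A=ST-.14*ex;A[2]=.105;print(A);go(A,45,16)
```

```text
[ 0.5208993  -0.08828129  0.105     ]
rot [-0.033 -0.019 -0.058] shift [ 6.959 -3.036 -9.708] |rot|deg 0.41539290047457444 dist 308.1
```

Call:
apply_moves:
  steps: "0 0 0 0 0 -0.5 30;0 0 0 0.45 -0.2 -0.7 30;0 0 0 0.5 -0.22 -0.7 30;0 0 0 0.5 -0.22 -0.7 30;0 0 0 0.5 -0.22 -0.7 30;0 0 0 0.5 -0.22 -0.7 30;0 0 0 0.5 -0.22 -0.7 30;0 0 0 0.5 -0.22 -0.7 30;0 0 0 0.5 -0.22 -0.7 30;0 0 0 0 0 0 30"

```text
clock: 6.6
ee_pos: [0.5118, -0.2029, 0.0948]
ee_rot: [2.084, 1.486, -0.856]
wrist_force: [0.1, 0.9, -0.5]
gripper_width: 0.0453
```

```bash
python3 log.py
python3 - <<'E'
from d import *
A=ST-.14*ex;A[2]=.105;print(A);go(A,45,16)
E
```

```text
6.6 [ 1.04830622  0.85081019 -0.57122592  1.98864209 -0.54229042  0.70094382
  0.73594481] [ 0.51182824 -0.20290792  0.09476398] [ 2.08363617  1.48631729 -0.85582505] [ 0.11575714  0.93816029 -0.4946224 ]
[ 0.5208993  -0.08828129  0.105     ]
rot [-0.015 -0.068  0.007] shift [ 2.885 -1.153 -3.416] |rot|deg 0.41742486940404333 dist 115.4
```

Call:
apply_moves:
  steps: "0 0 0 0.45 -0.18 -0.55 30;0 0 0 0.5 -0.2 -0.6 30;0 0 0 0.5 -0.2 -0.6 30;0 0 0 0.5 -0.2 -0.6 30;0 0 0 0.5 -0.2 -0.6 30;0 -0.05 0 0.3 -0.15 -0.4 30;0 0 0 0 0 0 30"

```text
clock: 7.18
ee_pos: [0.5207, -0.0943, 0.105]
ee_rot: [2.08, 1.481, -0.862]
wrist_force: [0.6, 0.2, -1.6]
gripper_width: 0.0455
```

```bash
python3 log.py
python3 - <<'E'
from d import *
A=ST-.045*ex;A[2]=.093;go(A,45,16);go(ST+[0,0,.0184],45,16)
for n in("wrist","side","scene"):
    c=robot.camera(n);cv2.imwrite(f"pics/{n}5.png",c["color"])
c=robot.camera("wrist")
cv2.imwrite("pics/wz5.png",cv2.resize(c["color"][0:260,160:500],None,fx=2.3,fy=2.3,interpolation=cv2.INTER_CUBIC))
print("proj stage",proj(c,[ST]))
E
```

```text
7.1833 [ 0.96198342  0.82497088 -0.68125762  2.12964085 -0.66350189  0.49949001
  0.7167807 ] [ 0.52073702 -0.0943381   0.10500393] [ 2.08026017  1.48069578 -0.86242305] [ 0.64865714  0.22554095 -1.57973696]
rot [-0.024 -0.002 -0.009] shift [ 3.087  0.966 -2.409] |rot|deg 0.15463492911066212 dist 100.8
rot [-0.024 -0.002 -0.009] shift [ 5.064  1.459 -2.881] |rot|deg 0.15463492911066212 dist 150.1
proj stage [[362.05551841 116.82028831]]
```

View pics/wz5.png

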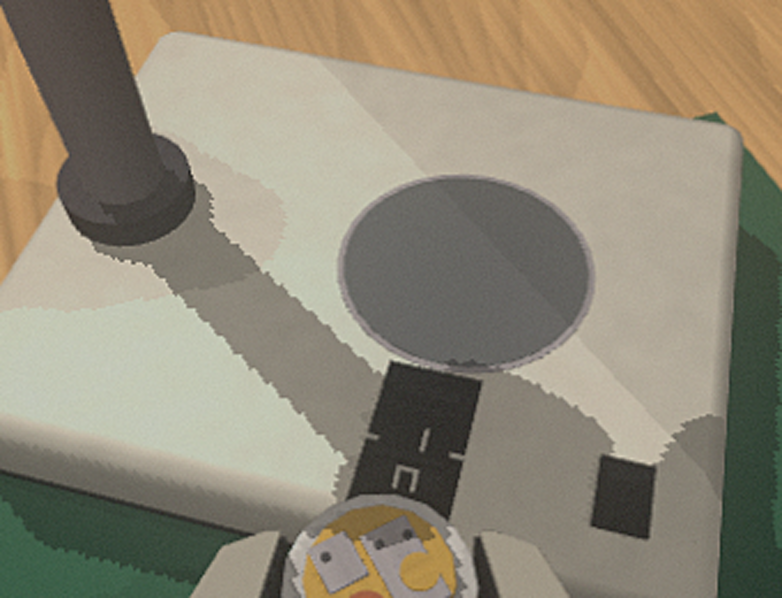

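View pics/scene5.png

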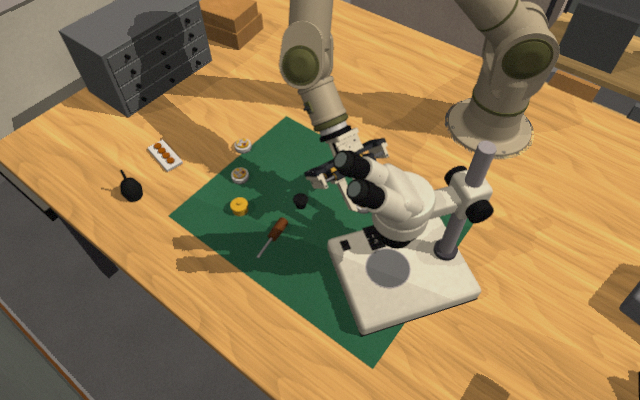

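The wheel shows "1" level with the white marks at about (344,191) in the full frame, with "0" nearer the robot, so it needs five clicks. The stage ellipse is within about 1 px of the predicted centre. I'll insert now.

Call:
apply_moves:
  steps: "0 0 0 0.4 0.12 -0.3 30;0 0 0 0.6 0.19 -0.48 30;0 0 0 0.6 0.19 -0.48 30;0 0 0 0.6 0.19 -0.48 30;0 0 0 0.6 0.19 -0.48 30;0 0 0 0.3 0.1 -0.2 30;0 0 0 0 0 0 30"

```text
clock: 7.97
ee_pos: [0.5776, -0.0117, 0.0917]
ee_rot: [2.082, 1.478, -0.863]
wrist_force: [-0.3, -0.2, -1.0]
gripper_width: 0.0454
```

```bash
python3 log.py
python3 - <<'E'
from d import *
go(ST+[0,0,.0204],45,16)
for n in("wrist","side","scene"):
    c=robot.camera(n);cv2.imwrite(f"pics/{n}6.png",c["color"])
E
```

```text
7.9667 [ 0.81453295  0.87447669 -0.74101437  2.11287407 -0.7463463   0.35798841
  0.66766664] [ 0.57762057 -0.01169951  0.09172535] [ 2.08180634  1.47841787 -0.86267397] [-0.32677311 -0.16178524 -1.00486895]
rot [-0.032 -0.    -0.026] shift [ 1.897  0.388 -0.578] |rot|deg 0.2502966414862011 dist 50.5
```

View pics/wrist6.png

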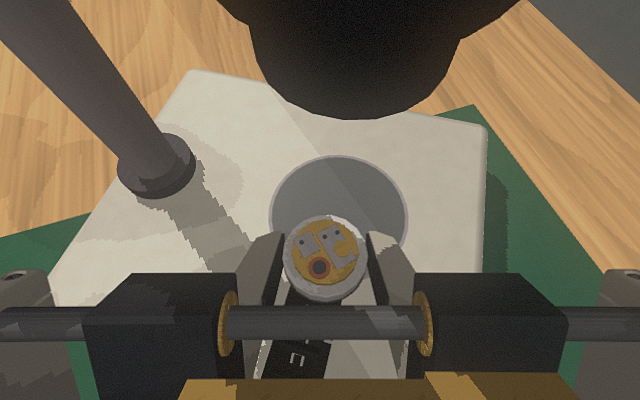

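View pics/side6.png

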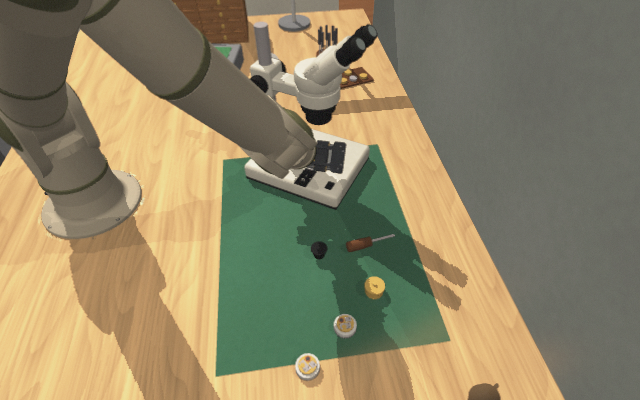

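Call:
apply_moves:
  steps: "0 0 0 0.35 0.07 -0.1 30;0 0 0 0.4 0.08 -0.12 30;0 0 0 0.4 0.08 -0.12 30;0 0 0 0.4 0.08 -0.12 30;0 0 0 0.3 0.07 -0.1 30;0 0 0 0 0 0 30"

```text
clock: 8.62
ee_pos: [0.6002, 0.0253, 0.0683]
ee_rot: [2.082, 1.479, -0.864]
wrist_force: [-0.1, -0.4, -1.1]
gripper_width: 0.0456
```

```bash
python3 log.py
python3 - <<'E'
from d import *
go(ST+[0,0,.0160],45,16)
for n in("wrist","scene"):
    c=robot.camera(n);cv2.imwrite(f"pics/{n}7.png",c["color"])
E
```

```text
8.6167 [ 0.75235368  0.93314823 -0.76871669  2.09886809 -0.77507884  0.27232859
  0.66584191] [0.60024632 0.02531753 0.06831213] [ 2.08211298  1.47870712 -0.86362667] [-0.14600889 -0.36949458 -1.05761043]
rot [-0.04   0.001 -0.023] shift [0.16  0.022 0.084] |rot|deg 0.27635829510876164 dist 4.5
```

View pics/wrist7.png

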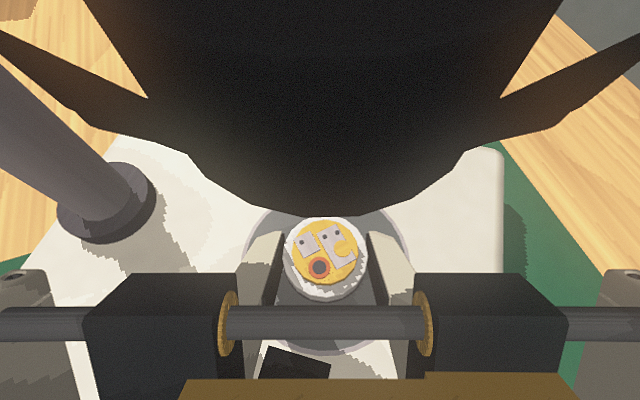

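View pics/scene7.png

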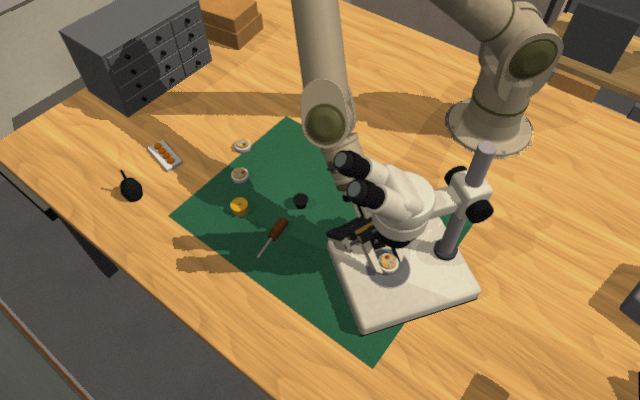

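Call:
apply_moves:
  steps: "0 0 0 0.08 0.01 0.04 30;0 0 0 0.05 0.01 0.03 30;0 0 0 0.03 0 0.02 30;0 0 0 0 0 0 30"

```text
clock: 9.05
ee_pos: [0.6007, 0.0238, 0.0643]
ee_rot: [2.083, 1.475, -0.865]
wrist_force: [-0.7, -0.8, -0.5]
gripper_width: 0.0453
```

```bash
python3 log.py
python3 - <<'E'
from d import *
go(ST+[0,0,.0150],45,16)
c=robot.camera("scene");cv2.imwrite("pics/sz8.png",cv2.resize(c["color"][230:310,340:440],None,fx=7,fy=7,interpolation=cv2.INTER_CUBIC))
print(proj(c,[ST,ST+[0,0,.022]]))
E
```

```text
9.05 [ 0.75403253  0.94033803 -0.76881466  2.09866614 -0.77449954  0.26506469
  0.66972085] [0.6006814  0.02375379 0.06426993] [ 2.08317779  1.47499791 -0.86542522] [-0.7469933  -0.84372909 -0.46277221]
rot [-0.052  0.016 -0.045] shift [ 0.111 -0.016 -0.04 ] |rot|deg 0.42486848718439163 dist 3.0
[[386.93407453 267.32178941]
 [388.07189433 262.40655579]]
```

View pics/sz8.png

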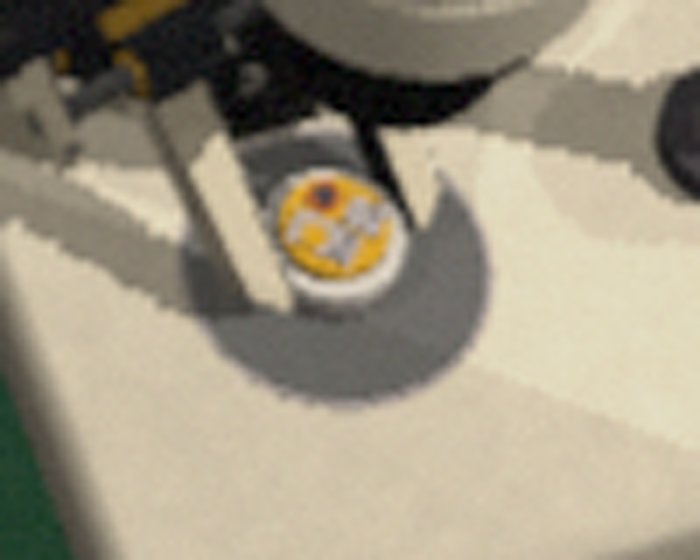

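Call:
apply_moves:
  steps: "0 0 0 0.05 0 0 30;0 0 0 0.05 0 0 30;0 0 0 0 0 0 30"

```text
clock: 9.35
ee_pos: [0.6016, 0.0257, 0.0634]
ee_rot: [2.084, 1.475, -0.864]
wrist_force: [-1.3, -3.3, 7.1]
gripper_width: 0.0452
```

```bash
python3 log.py
```

```text
9.35 [ 0.75230813  0.94371184 -0.77176183  2.09840832 -0.77591663  0.26029613
  0.67071795] [0.60157981 0.02567423 0.0633511 ] [ 2.08352689  1.47522757 -0.86394195] [-1.28607803 -3.25528891  7.07058823]
```

Resting with 7 N on the stage. I'll release and back out along the tool axis.

Call:
apply_moves:
  steps: "0 0 0 0 0 0 50;0 0 0 0 0 0 58;0 0 0 0 0 0 64;0 0 0 0 0 0 64;0 0 0 -0.2 0 0 64;0 0 0 -0.5 0 0 64;0 0 0 -0.6 0 0 64;0 0 0 -0.6 0 0 64;0 0 0 -0.6 0 0.3 64;0 0 0 0 0 0 64"

```text
clock: 10.18
ee_pos: [0.585, -0.024, 0.1022]
ee_rot: [2.084, 1.47, -0.867]
wrist_force: [-0.6, 0.9, -0.2]
gripper_width: 0.0643
```

```bash
python3 log.py;  python3 - <<'E'
from d import *
for n in("wrist","scene","side"):
    c=robot.camera(n);cv2.imwrite(f"pics/{n}9.png",c["color"]) 
    if n=="scene":cv2.imwrite("pics/sz9.png",cv2.resize(c["color"][230:310,340:440],None,fx=7,fy=7,interpolation=cv2.INTER_CUBIC))
E
```

```text
10.1833 [ 0.81170896  0.84907896 -0.71403193  2.08832776 -0.73610868  0.40381843
  0.65039013] [ 0.58499826 -0.02396982  0.10222939] [ 2.08387355  1.47038488 -0.86666329] [-0.5730723   0.86761326 -0.18318493]
```

View pics/sz9.png

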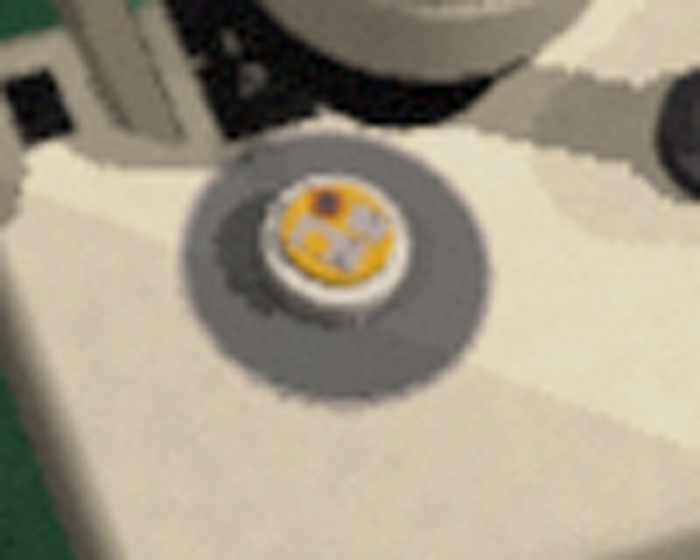

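View pics/wrist9.png

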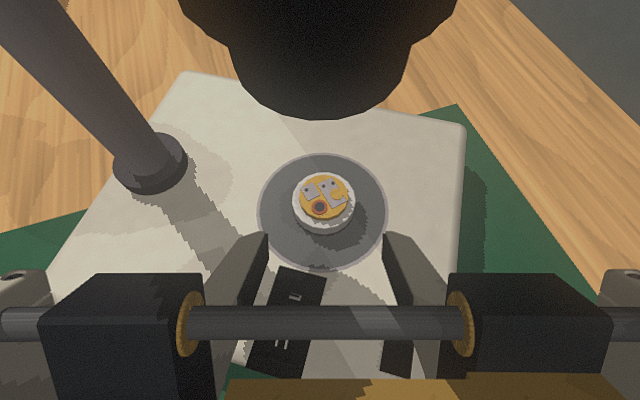

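Holder stands upright, movement centre at (388.1,263.1) in scene against the expected (388.1,262.4). Now I'll refine the wheel position from the white marks.

Run:
```python
from d import *
T=R.from_rotvec(s["ee_rot"]);c=robot.camera("wrist")
ct=T.inv().apply(c["xyz"]-s["ee_pos"]);cr=T.inv()*R.from_rotvec(c["rotation"])
c5=dict(c);p5=np.array([.52073702,-.0943381,.10500393]);T5=R.from_rotvec([2.08026017,1.48069578,-.86242305])
c5["xyz"]=p5+T5.apply(ct);c5["rotation"]=(T5*cr).as_rotvec()
m1=onz(c5,(372/2.3+160,437/2.3),.048);m2=onz(c5,(455/2.3+160,455/2.3),.048)
print("WH",WH,m1,m2,"mid",(m1+m2)/2,"len",np.linalg.norm(m1-m2),"y ang",np.degrees(np.arctan2(*(m1-m2)[[1,0]])))
print("st",onz(c5,(466/2.3+160,272/2.3),.048))
d1=onz(c5,(424/2.3+160,440/2.3),.055)-WH;d0=onz(c5,(404/2.3+160,477/2.3),.0506)-WH
print("1 at x",d1@ex,"0 at x",d0@ex)
im=cv2.imread("pics/wrist5.png");cv2.imwrite("pics/w5z.png",cv2.resize(im[150:225,300:375],None,fx=8,fy=8,interpolation=cv2.INTER_CUBIC))
for t,az in((25,16),(25,12),(30,16)):
    P=WH+.022*ex+.065*ez;P[2]=.11;print(P);go(P,t,az)
```

```text
WH [ 0.55359316 -0.04158962  0.032     ] [ 0.54182746 -0.02675683  0.048     ] [ 0.56624029 -0.04265024  0.048     ] mid [ 0.55403387 -0.03470354  0.048     ] len 0.029130518730392137 y ang 146.93478467234786
st [0.60036982 0.03080168 0.048     ]
1 at x 0.005352857530069096 0 at x -0.00759672199437731
[ 0.56621184 -0.02356827  0.11      ]
rot [-0.055 -3.321 -0.034] shift [-0.492 -0.67   0.022] |rot|deg 19.927172855783574 dist 20.8
[ 0.56621184 -0.02356827  0.11      ]
rot [ 0.494 -3.319  0.35 ] shift [-0.492 -0.67   0.022] |rot|deg 20.244088630893813 dist 20.8
[ 0.56621184 -0.02356827  0.11      ]
rot [-0.054 -2.487 -0.037] shift [-0.492 -0.67   0.022] |rot|deg 14.928455913531966 dist 20.8
```

View pics/w5z.png

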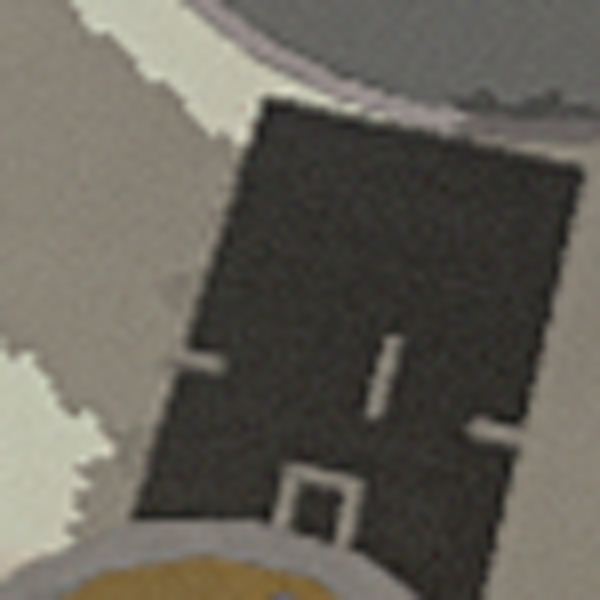

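Run:
```python
from plan import *
from station import robot
q=robot.get_state()["joints"]
for t in(20,25):
  for az in(0,6,12,16):
    T=Rt(t,-1,az);o=[]
    p=WH+.019*ex;p[2]=.105;a=sim(q,p,T,8);o.append(err(a,p,T))
    p=p.copy();p[2]=.0716;a=sim(a,p,T,4);o.append(err(a,p,T));p=p-.022*ex;b=sim(a,p,T,4);o.append(err(b,p,T));print(t,az,np.round(o,1),a.round(2),b.round(2))
```

```text
20 0 [0. 0. 0.] [ 0.28  0.67 -0.26  2.22 -0.76  0.15  0.22] [ 0.33  0.66 -0.27  2.23 -0.75  0.15  0.25]
20 6 [0. 0. 0.] [ 0.28  0.67 -0.24  2.19 -0.68  0.21  0.25] [ 0.33  0.67 -0.25  2.21 -0.67  0.21  0.28]
20 12 [0. 0. 0.] [ 0.29  0.67 -0.23  2.17 -0.6   0.27  0.28] [ 0.33  0.67 -0.24  2.19 -0.59  0.27  0.31]
20 16 [0. 0. 0.] [ 0.29  0.68 -0.23  2.15 -0.55  0.3   0.3 ] [ 0.33  0.67 -0.24  2.17 -0.54  0.3   0.33]
25 0 [0.  0.2 0. ] [ 0.41  0.7  -0.4   2.23 -0.95  0.11  0.45] [ 0.46  0.7  -0.41  2.25 -0.94  0.11  0.48]
25 6 [0. 0. 0.] [ 0.42  0.71 -0.39  2.21 -0.75  0.17  0.36] [ 0.47  0.71 -0.39  2.22 -0.73  0.18  0.38]
25 12 [0. 0. 0.] [ 0.41  0.71 -0.35  2.18 -0.66  0.25  0.38] [ 0.46  0.71 -0.36  2.19 -0.65  0.25  0.4 ]
25 16 [0. 0. 0.] [ 0.41  0.71 -0.34  2.16 -0.6   0.29  0.39] [ 0.45  0.71 -0.34  2.17 -0.59  0.3   0.42]
```

Call:
apply_moves:
  steps: "0 0 0 -0.6 0 0.55 40;0 0 0 -0.6 0 0.55 0;0.33 -0.83 0.25 0 0 0 0;0.33 -0.83 0.25 0 0 0 0;0.33 -0.83 0.25 0 0 0 0;0.33 -0.83 0.25 0 0 0 0;0.33 -0.83 0.25 0 0 0 0;0 0 0 0 0 0 0"
  newtons: 30

```text
clock: 11.05
ee_pos: [0.5726, -0.0505, 0.1045]
ee_rot: [1.912, 1.073, -1.315]
wrist_force: [0.2, 2.2, 0.0]
gripper_width: 0.0151
```

```bash
python3 log.py
python3 - <<'E'
from d import *
P=WH+.019*ex;P[2]=.090;print(P);go(P,20,6);P[2]=.0715;go(P,20,6)
E
```

```text
11.05 [ 0.34076611  0.59732804 -0.24122563  2.151877   -0.64844884  0.31419281
  0.22771844] [ 0.57262889 -0.05054693  0.10452795] [ 1.91173022  1.07309582 -1.31479143] [0.23591686 2.17527478 0.01748732]
[ 0.56449111 -0.02602573  0.09      ]
rot [-0.209 -0.064 -0.252] shift [ 0.768 -0.791 -0.437] |rot|deg 2.0042709384318926 dist 29.6
rot [-0.209 -0.064 -0.252] shift [ 1.462 -0.803 -0.179] |rot|deg 2.0042709384318926 dist 41.9
```

Call:
apply_moves:
  steps: "-0.2 -0.06 -0.25 0.4 -0.4 -0.24 0;0 0 0 0.4 -0.4 -0.24 0;0 0 0 0 0 0 0;0 0 0 0 0 0 0"

```text
clock: 11.38
ee_pos: [0.5624, -0.034, 0.087]
ee_rot: [1.895, 1.104, -1.327]
wrist_force: [0.6, -0.7, -0.5]
gripper_width: 0.0005
```

```bash
python3 log.py
python3 - <<'E'
from d import *
P=WH+.0205*ex;P[2]=.090;print(P);go(P,20,6);P[2]=.0715;go(P,20,6);print(s["gripper_width"])
T=R.from_rotvec(s["ee_rot"]);
for v in(-ex,ez): print(T.inv().apply(v).round(3))
for n in("wrist","scene","side"):
    c=robot.camera(n);cv2.imwrite(f"pics/{n}10.png",c["color"])
    if n=="side":cv2.imwrite("pics/sd10.png",cv2.resize(c["color"][120:210,240:375],None,fx=5.5,fy=5.5,interpolation=cv2.INTER_CUBIC))
E
```

```text
11.3833 [ 0.33256267  0.6254663  -0.26466892  2.17131786 -0.65601034  0.28595117
  0.23019785] [ 0.56238203 -0.03403198  0.08695388] [ 1.8951116   1.10428816 -1.32735594] [ 0.58778307 -0.74327653 -0.45936889]
[ 0.56535147 -0.024797    0.09      ]
rot [-0.142 -0.031  0.009] shift [ 0.017 -0.081 -0.398] |rot|deg 0.875938601462112 dist 10.2
rot [-0.142 -0.031  0.009] shift [ 0.712 -0.077 -0.143] |rot|deg 0.875938601462112 dist 18.2
0.0005142701653520048
[-0.343 -0.091  0.935]
[-0.939 -0.006 -0.345]
```

View pics/wrist10.png

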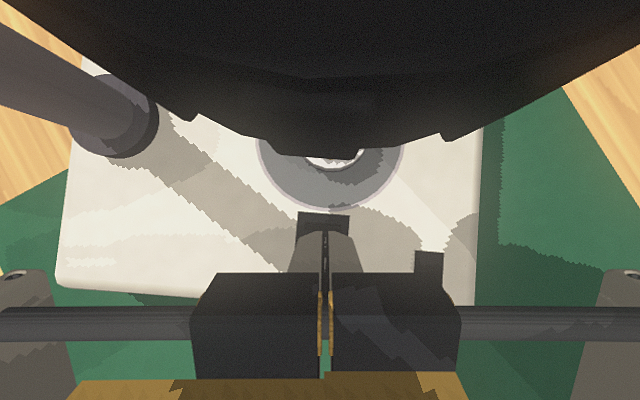

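View pics/scene10.png

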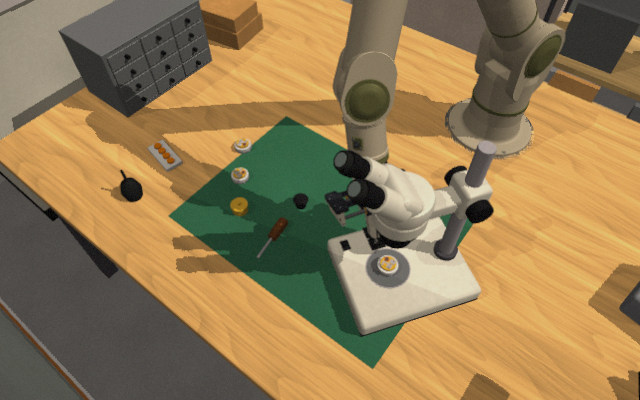

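View pics/sd10.png

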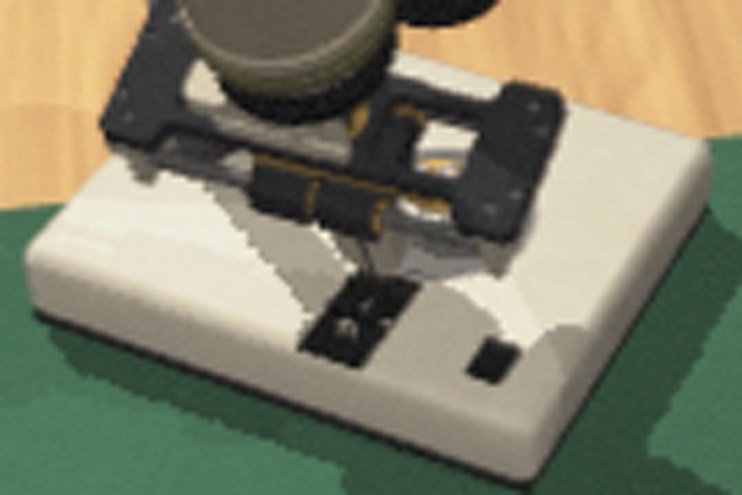

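Call:
apply_moves:
  steps: "0 0 0 0 -0.04 -0.2 0;0 0 0 0 -0.04 -0.2 0;0 0 0 0.35 0 0.13 0;0 0 0 0.3 0 0.11 0;0 0 0 0 0 0 0"

```text
clock: 11.95
ee_pos: [0.5656, -0.0242, 0.0728]
ee_rot: [1.893, 1.102, -1.327]
wrist_force: [0.5, -0.0, -0.4]
gripper_width: 0.0005
```

```bash
python3 log.py
python3 - <<'E'
from d import *
P=WH+.0205*ex;P[2]=.0715;go(P,20,6)
v=s["ee_pos"]-WH;print("rel axis x,y,z",v@ex,v@ey,v[2])
E
```

```text
11.95 [ 0.32392535  0.65231132 -0.28374569  2.17595035 -0.66989414  0.24463819
  0.23284808] [ 0.56562108 -0.02418615  0.0728366 ] [ 1.89324594  1.10195503 -1.32688703] [ 0.50930753 -0.0049277  -0.37025314]
rot [-0.131 -0.014 -0.008] shift [0.041 0.003 0.043] |rot|deg 0.790647535652099 dist 1.5
rel axis x,y,z 0.021155021980121105 0.0001295265359433119 0.04083659593292567
```

Call:
apply_moves:
  steps: "0 0 0 -0.04 -0.02 0.22 0;0 0 0 -0.075 -0.02 0.205 0;0 0 0 -0.075 -0.02 0.205 0;0 0 0 -0.075 -0.02 0.205 0;0 0 0 0 0 0 0"

```text
clock: 12.37
ee_pos: [0.5529, -0.0436, 0.0734]
ee_rot: [1.895, 1.099, -1.327]
wrist_force: [0.2, 0.7, 0.8]
gripper_width: 0.0004
```

```bash
python3 log.py
python3 - <<'E'
from d import *
v=s["ee_pos"]-WH;print("rel axis x,y,z",v@ex,v@ey,v[2])
c=robot.camera("side");cv2.imwrite("pics/sd11.png",cv2.resize(c["color"][150:195,285:340],None,fx=12,fy=12,interpolation=cv2.INTER_CUBIC))
E
```

```text
12.3667 [ 0.37382812  0.6477984  -0.29697744  2.19292042 -0.66187724  0.24323843
  0.26242904] [ 0.55294881 -0.04359191  0.07342385] [ 1.894572    1.09943681 -1.326729  ] [0.15933063 0.69646665 0.81022401]
rel axis x,y,z -0.0020097608003482813 -0.0006206448802595217 0.04142385064441664
```

View pics/sd11.png

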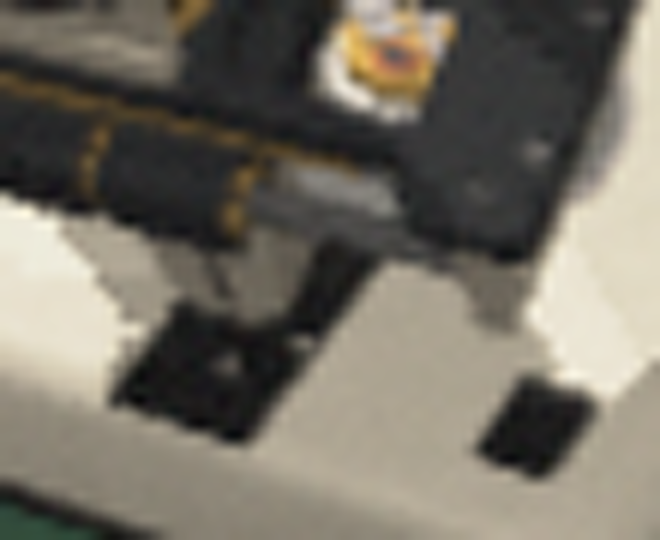

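Call:
apply_moves:
  steps: "0 0 0 -0.35 0 -0.12 0;0 0 0 -0.3 0 -0.12 0;0 0 0 0 0 0 0"

```text
clock: 12.67
ee_pos: [0.5545, -0.0423, 0.0927]
ee_rot: [1.894, 1.099, -1.323]
wrist_force: [0.2, -0.1, 0.4]
gripper_width: 0.0003
```

```bash
python3 log.py
python3 - <<'E'
from d import *
v=s["ee_pos"]-WH;print("rel axis x,y,z",v@ex,v@ey,v[2])
c=robot.camera("side");a=cv2.resize(c["color"][150:195,285:340],None,fx=12,fy=12,interpolation=cv2.INTER_CUBIC)
o=cv2.resize(cv2.imread("pics/side0.png")[150:195,285:340],None,fx=12,fy=12,interpolation=cv2.INTER_CUBIC)
o=o[:,:];cv2.imwrite("pics/sd12.png",cv2.resize(np.hstack([a,o]),(800,330)))
print(12/ (2*660/800), proj(c,[WH+.023*ez,WH+.031*ez])-[285,150])
E
```

```text
12.6667 [ 0.35228027  0.61072054 -0.26820519  2.18421745 -0.6524521   0.28760344
  0.24244215] [ 0.55451813 -0.04229255  0.09266395] [ 1.89430195  1.09904626 -1.32302833] [ 0.15808549 -0.08825825  0.42989571]
rel axis x,y,z -4.5261691682246525e-05 -0.001160879104555603 0.06066395275523287
7.272727272727273 [[19.6542427  25.39991726]
 [19.51997828 23.14652952]]
```

View pics/sd12.png

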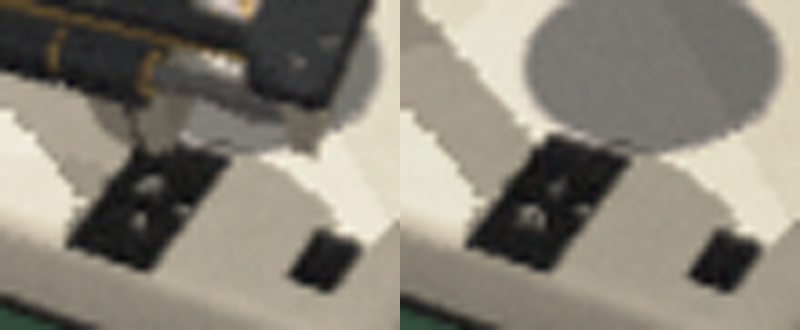

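One stroke gave exactly one click: "2" is now on top and "1" below it in the side view. Four more of the same are needed.

Call:
apply_moves:
  steps: "0 0 0 0.145 0.06 -0.4 0;0 0 0 0.145 0.06 -0.4 0;0 0 0 0.37 0 0.14 0;0 0 0 0.37 0 0.14 0;0 0 0 0 0 0 0"

```text
clock: 13.13
ee_pos: [0.5658, -0.0251, 0.0687]
ee_rot: [1.892, 1.103, -1.328]
wrist_force: [0.1, -0.7, 0.6]
gripper_width: 0.0004
```

```bash
cat > w.py <<'E'
from d import *
v=s["ee_pos"]-WH;print(s["clock"],"rel axis x,y,z",v@ex*1e3,v@ey*1e3,v[2]*1e3,s["wrist_force"]);go(ST,20,6)
E
python3 w.py
```

```text
13.1333 rel axis x,y,z 20.504653329156806 -0.5068441234539773 36.67700144928566 [ 0.08015554 -0.6554335   0.58913109]
rot [-0.13  -0.01   0.003] shift [ 1.63   0.214 -2.057] |rot|deg 0.7837201627089643 dist 65.8
```

Call:
apply_moves:
  steps: "0 0 0 -0.13 0 -0.05 0;0 0 0 -0.075 -0.01 0.205 0;0 0 0 -0.07 -0.02 0.21 0;0 0 0 -0.07 -0.02 0.21 0;0 0 0 -0.07 -0.02 0.21 0;0 0 0 0 0 0 0;0 0 0 -0.35 0 -0.12 0;0 0 0 -0.3 0 -0.12 0;0 0 0 0 0 0 0"

```text
clock: 13.88
ee_pos: [0.5551, -0.0441, 0.0934]
ee_rot: [1.895, 1.098, -1.323]
wrist_force: [-0.2, 0.9, -0.2]
gripper_width: 0.0004
```

```bash
python3 w.py
cat > sd.py <<'E'
from d import *
import sys
c=robot.camera("side");a=cv2.resize(c["color"][160:190,290:330],None,fx=16,fy=16,interpolation=cv2.INTER_CUBIC);cv2.imwrite(f"pics/sd{sys.argv[1]}.png",a)
E
python3 sd.py 13
```

```text
13.8833 rel axis x,y,z -1.20734391225842 -2.699724801932139 61.369135749570525 [-0.15611287  0.85783422 -0.19076069]
rot [-0.123 -0.023 -0.047] shift [ 2.862  0.198 -2.534] |rot|deg 0.8054184235465466 dist 95.7
```

View pics/sd13.png

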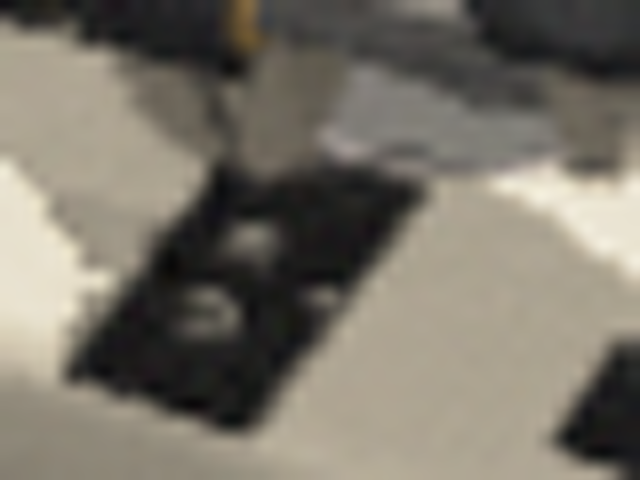

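Call:
apply_moves:
  steps: "0 0 0 0.155 -0.01 -0.42 0;0 0 0 0.155 -0.01 -0.42 0;0 0 0 0.32 0 0.12 0;0 0 0 0.32 0 0.12 0;0 0 0 0 0 0 0"

```text
clock: 14.35
ee_pos: [0.5641, -0.0236, 0.0721]
ee_rot: [1.893, 1.103, -1.327]
wrist_force: [0.4, -0.2, -1.1]
gripper_width: 0.0003
```

```bash
python3 w.py
```

```text
14.35 rel axis x,y,z 20.729434767909385 1.722402266222547 40.12134101598373 [ 0.4292129  -0.22228996 -1.13787345]
rot [-0.129 -0.011  0.001] shift [ 1.754  0.302 -1.993] |rot|deg 0.7750427927115862 dist 66.8
```

Call:
apply_moves:
  steps: "0 0 0 -0.075 -0.01 0.22 0;0 0 0 -0.075 -0.01 0.21 0;0 0 0 -0.075 -0.01 0.21 0;0 0 0 -0.075 -0.01 0.21 0;0 0 0 0 0 0 0;0 0 0 -0.35 0 -0.12 0;0 0 0 -0.3 0 -0.12 0;0 0 0 0 0 0 0"

```text
clock: 15.02
ee_pos: [0.5538, -0.0433, 0.0933]
ee_rot: [1.895, 1.099, -1.323]
wrist_force: [0.6, 0.3, 0.1]
gripper_width: 0.0005
```

```bash
python3 w.py;python3 sd.py 14
```

```text
15.0167 rel axis x,y,z -1.280441182146704 -1.193684081473254 61.31654241436749 [0.56544681 0.30371765 0.12353019]
rot [-0.121 -0.024 -0.047] shift [ 2.859  0.259 -2.532] |rot|deg 0.7899226052274511 dist 95.7
```

View pics/sd14.png

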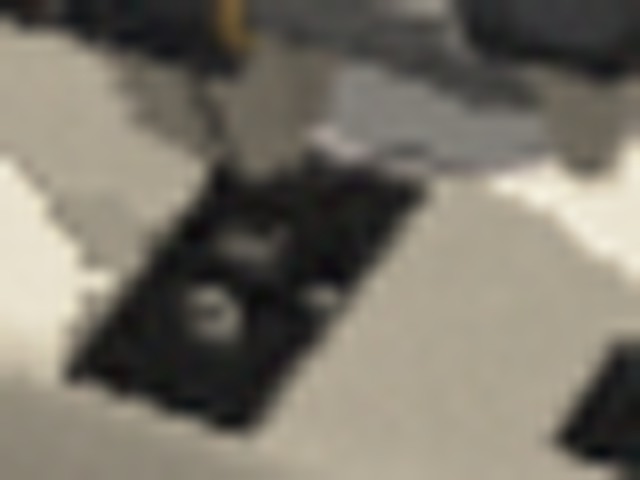

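The digits changed again, so 4 should be set. Next stroke.

Call:
apply_moves:
  steps: "0 0 0 0.155 0.01 -0.42 0;0 0 0 0.155 0.01 -0.42 0;0 0 0 0.32 0 0.12 0;0 0 0 0.32 0 0.12 0;0 0 0 0 0 0 0"

```text
clock: 15.48
ee_pos: [0.5636, -0.0236, 0.0721]
ee_rot: [1.893, 1.103, -1.327]
wrist_force: [-0.5, -0.3, -0.7]
gripper_width: 0.0005
```

```bash
python3 w.py
```

```text
15.4833 rel axis x,y,z 20.48231310936834 2.1686927990462683 40.093526989224316 [-0.50200169 -0.26625401 -0.71531242]
rot [-0.128 -0.011  0.   ] shift [ 1.755  0.321 -2.001] |rot|deg 0.7708353681370408 dist 67.0
```

Call:
apply_moves:
  steps: "0 0 0 -0.075 -0.01 0.22 0;0 0 0 -0.075 -0.01 0.21 0;0 0 0 -0.075 -0.01 0.21 0;0 0 0 -0.075 -0.01 0.21 0;0 0 0 0 0 0 0;0 0 0 -0.35 0 -0.12 0;0 0 0 -0.3 0 -0.12 0;0 0 0 0 0 0 0"

```text
clock: 16.15
ee_pos: [0.5533, -0.0433, 0.0932]
ee_rot: [1.895, 1.099, -1.323]
wrist_force: [0.4, -0.1, 0.1]
gripper_width: 0.0006
```

```bash
python3 w.py;python3 sd.py 15
```

```text
16.15 rel axis x,y,z -1.5543308431336036 -0.6793823105947632 61.20942883177335 [ 0.37098214 -0.06486985  0.14575979]
rot [-0.12  -0.024 -0.046] shift [ 2.858  0.281 -2.542] |rot|deg 0.7861669499131549 dist 95.9
```

View pics/sd15.png

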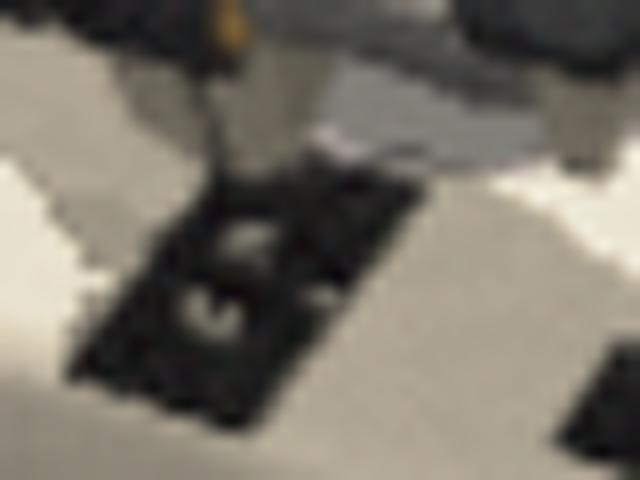

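Call:
apply_moves:
  steps: "0 0 0 0.155 0.01 -0.42 0;0 0 0 0.155 0.01 -0.42 0;0 0 0 0.32 0 0.12 0;0 0 0 0.32 0 0.12 0;0 0 0 0 0 0 0"

```text
clock: 16.62
ee_pos: [0.563, -0.0235, 0.072]
ee_rot: [1.892, 1.103, -1.327]
wrist_force: [0.2, -0.1, -0.5]
gripper_width: 0.0003
```

Call:
apply_moves:
  steps: "0 0 0 -0.075 -0.01 0.22 0;0 0 0 -0.075 -0.01 0.21 0;0 0 0 -0.075 -0.01 0.21 0;0 0 0 -0.075 -0.01 0.21 0;0 0 0 0 0 0 0;0 0 0 -0.35 0 -0.12 0;0 0 0 -0.35 0 -0.12 0;0 0 0 -0.3 0 0.6 0;0 0 0 -0.3 0 0.6 0;0 0 0 -0.3 0 0.6 0"

```text
clock: 17.45
ee_pos: [0.527, -0.087, 0.0994]
ee_rot: [1.893, 1.1, -1.323]
wrist_force: [-0.5, -0.7, -0.7]
gripper_width: 0.0005
```

Call:
apply_moves:
  steps: "0 0 0 -0.5 0 0.8 0;0 0 0 -0.5 0 0.8 0;0 0 0 -0.5 0 0.8 0;0 0 0 -0.5 0 0.8 0;0 0 0 0 0 0 0"

```text
clock: 17.87
ee_pos: [0.4797, -0.1715, 0.1189]
ee_rot: [1.896, 1.093, -1.328]
wrist_force: [0.1, 0.0, 0.2]
gripper_width: 0.0006
```

```bash
python3 w.py;python3 sd.py 16
python3 - <<'E'
from d import *
c=robot.camera("wrist");cv2.imwrite("pics/wrist16.png",c["color"]);print(proj(c,[WH+.023*ez,ST]))
c=robot.camera("scene");cv2.imwrite("pics/scene16.png",c["color"])
E
```

```text
17.8667 rel axis x,y,z -148.78865549484902 -13.946543281278831 86.8890941770223 [0.05513998 0.04344724 0.21242189]
rot [-0.167  0.007 -0.062] shift [ 5.835  0.241 -7.76 ] |rot|deg 1.0683886194415997 dist 242.8
[[323.4001376   46.27484058]
 [332.6873058  -52.73615931]]
```

View pics/wrist16.png

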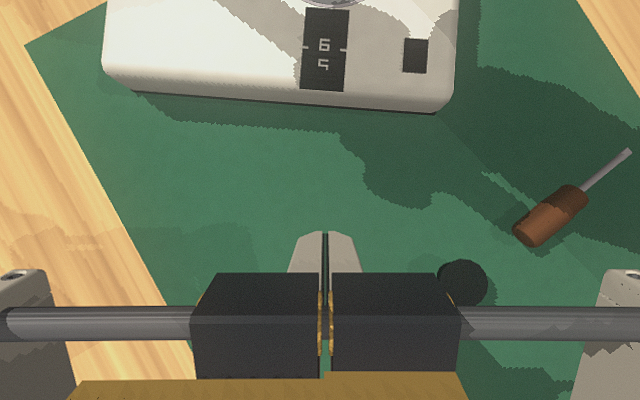

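View pics/sd16.png

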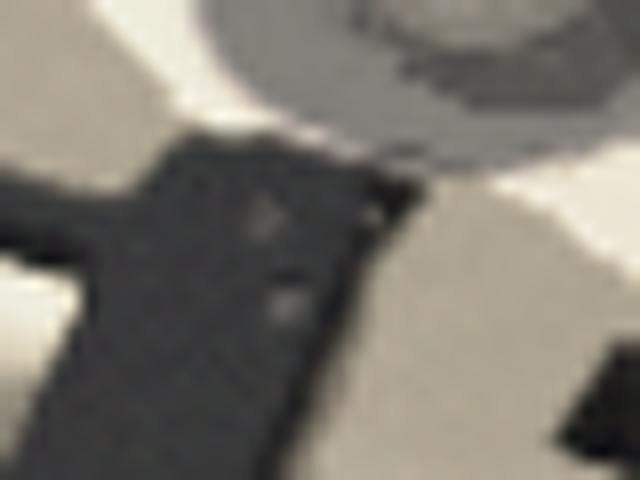

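The wrist view shows "6" between the white marks at (323,46), with "5" below it. One last check of the holder and bystanders.

Run:
```python
from h import *
from station import robot
for n,b in(("scene",(375,250,402,275)),("side",(300,140,340,170))):
    c=robot.camera(n);im=c["color"];a,t,x,y=b;r=cv2.cvtColor(im[t:y,a:x],cv2.COLOR_BGR2HSV)
    m=((r[...,0]>12)&(r[...,0]<32)&(r[...,1]>110)&(r[...,2]>120)).astype(np.uint8);m=cv2.morphologyEx(m,cv2.MORPH_CLOSE,np.ones((5,5)))
    cs=cv2.findContours(m,0,2)[0]
    if cs:
        u=np.array(cv2.minEnclosingCircle(max(cs,key=cv2.contourArea))[0])+[a,t];p=onz(c,u,.07);print(n,u,p-ST)
    d=cv2.absdiff(im,cv2.imread(f"pics/{n}0.png")).max(2)
    for k,(X,Y) in {"scene":{"loupe":(300,201),"pot":(239,206),"driver":(273,238)},"side":{"loupe":(319,250),"pot":(375,287),"driver":(368,243)}}[n].items():
        print(k,"changed px",int((d[Y-12:Y+12,X-14:X+14]>60).sum()))
cv2.imwrite("pics/fin.png",cv2.resize(robot.camera("scene")["color"][130:340,160:500],None,fx=2.3,fy=2.3))
print(robot.get_state()["dq"].round(3))
```

```text
scene [387.5 263.5] [0.00302338 0.00048013 0.022     ]
loupe changed px 0
pot changed px 0
driver changed px 0
side [319.5 153.5] [ 0.0001907 -0.0053654  0.022    ]
loupe changed px 0
pot changed px 0
driver changed px 0
[ 0.001  0.005  0.002  0.001  0.    -0.002  0.003]
```

View pics/fin.png

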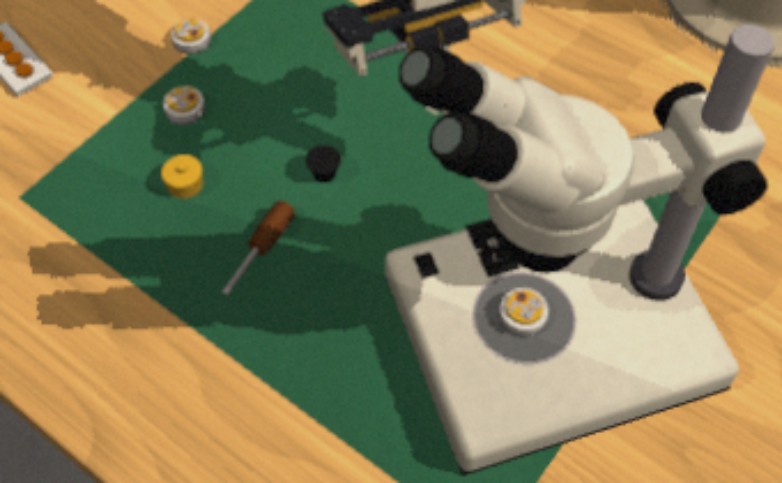

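The side estimate (−5 mm) may be skewed by occlusion, so I'll look at that crop.

Run:
```python
from h import *
from station import robot
c=robot.camera("side");im=cv2.resize(c["color"][135:175,295:345],None,fx=14,fy=14,interpolation=cv2.INTER_CUBIC)
for p in(ST,ST+[0,0,.022]):
    u=(proj(c,[p])[0]-[294.5,134.5])*14;cv2.circle(im,tuple(int(v) for v in u),5,(0,0,255),1);print(u)
cv2.imwrite("pics/fs.png",im)
```

```text
[347.10666451 334.73006741]
[345.17195932 248.03969931]
```

View pics/fs.png

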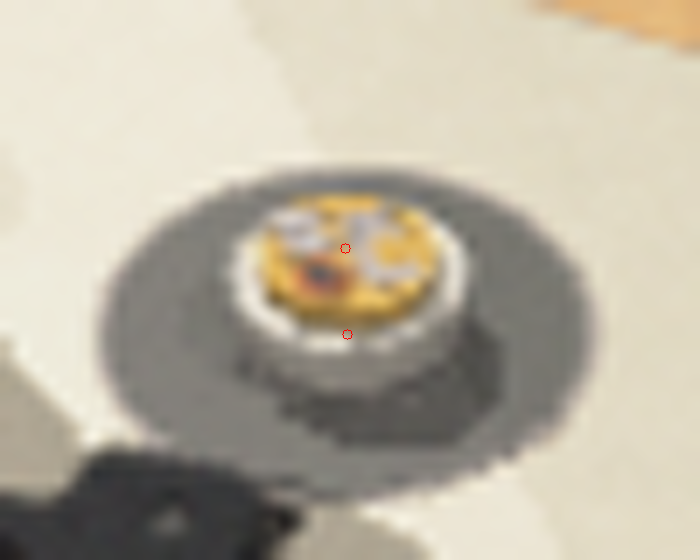

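```bash
python3 -c "
from station import robot
print(robot.job_done(),robot.get_state()['clock'])"
```

```text
the job is handed in; nothing more can be done
the job is handed in; nothing more can be done
```

I set the holder nearest the robot's base upright on the stage and rolled the light wheel from 1 up to 6 in five single-click strokes. I handed the job in at about 18 s; no verdict was reported.

**Holder:** It touched down with about 7 N before I released it. In the last pictures it stands upright under the lens. Both views put its centre about 1–3 mm from the stage centre.

**A check that disagreed:** A colour-mask estimate in the side view put the holder 5 mm off. An enlarged crop of that view showed the movement's top less than 1 pixel from where it should be, so I took the mask as biased. Either figure is inside the 10 mm limit.

**Wheel:** The final wrist picture shows "6" between the white marks, with "5" just past it.

**Everything else:** The loupe, pot and screwdriver showed no pixel changes in either fixed view. I read the wrist force only at the end of each move and saw no sign of touching the microscope head. The arm was clear and still when I handed in.

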